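# Put the graphite forming tools away

### The arm

A 6-joint arm with a two-finger parallel gripper is mounted at the origin on the work surface. World frame = base frame: x ahead of the robot, y to its left, z up, the work surface at z = 0. Lengths are in m, angles in rad, forces in N, time in s.
With the tool pointing down it reaches from about 0.325 to 0.9 m from the base axis. Payload 6.1 kg.
Tool frame: the origin (TCP) lies midway between the tips of the shut fingers; the grasp point (between the pads) lies 19 mm behind it; z points along the fingers, y is the direction in which the jaws open and shut (so a half turn about z gives the same grasp; the last joint's range is limited). The gripper opens to 87 mm and grips with 3 to 60 N. Pads are 19 mm wide; open, the fingers measure 117 mm over their backs; the gripper's body (75 mm by 190 mm) begins 51 mm behind the grasp point.
Start: joints at [-1.277, 0.22, 1.526, -0, 1.395, -0.126], TCP at [0.255, -0.571, 0.191] pointing down, gripper open.
Joint ranges: [-2.98, 2.98], [-0.91, 2.08], [0.09, 2.57], [-1.24, 4.39], [0.2, 2.65], [-2.68, 2.68]. Speed limits (rad/s): [2.57, 2.57, 3.01, 3.14, 3.14, 3.14].

### API

Orientations are given as a unit quaternion [w, x, y, z].
In Python, from rig import read_state, snapshot, camera_params, sign_off gives the robot as it stands. The module is installed in compiled form; this text tells all that it offers.
- The arm moves only by the tool jog_arm, never from a script. Its argument "motion" is a list of rows, each an object with "linear": the shift along the world's x, y, z in cm, a list of three; "delta_rot": the turn, a rotation vector about the world's x, y, z in rad, a list of three; "grip": the closure, from 0 (fully open) to 1 (shut). A call has 1 to 5 rows; each row is the pose to reach, as a shift and turn from the pose commanded when the call began; what a row does not reach only later rows make up. A row lasts 1/12 s, in which the tool goes at most 41.7 mm and 7.16 degrees, less where a joint would pass 70% of its speed; a pose out of reach is approached as far as the arm can. A call with a gripper value outside its range is refused whole. The fingers move at their own pace and stop on an object; "newtons" is the grip in N (left out, the last holds). Time passes only in rows, so rows that repeat a pose let the fingers close. It gives the time, the measured TCP pose, the force and the opening at its end, in the units of the state.
- read_state(): the state, without advancing time (a new reading comes with each control period).
- snapshot(name): name is "scene" or "top" or "wrist"; returns (picture, depth): 400x640x3 uint8, red, green, blue; 400x640 float32, m along the optical axis (not along the pixel's ray), 0 where there is no reading.
- camera_params(name): a dict with "fov_y" (degrees; the focal length in pixels is half the picture's height over the tangent of half this angle, whatever the lens; pixels are square), "cx", "cy" (the principal point, pixels), "xyz" and "rotation" of the camera in the world. Camera axes: x right, y down, z forward; pixel columns grow to the right and rows downward; lengths in m; the calibration is good to about 2 mm. A picture is of the moment at which its call begins: read the wrist's pose just before it. camera_params takes no time and is no camera call; for the wrist camera it gives the pose at the moment of the call.
- sign_off(): hands the job in, once; it reports no verdict.
The state is a dict: "t": time; "joint_positions": joint angles; "qd": joint speeds; "tau": joint torques, N m; "tcp_pos": TCP position; "tool_rot": TCP orientation; "ft_force": force on the tool from outside, world axes, zero at the start; "torque": the same for the moment, N m; "finger_gap": opening from 0.0 (shut) to 1.0 (fully open).
Only numpy, scipy, OpenCV 4.12 (cv2) and the standard library are available. Lean on these libraries where they do the work, as an engineer would, in place of code of your own. Each camera call takes 0.05 s, during which the arm holds its last target.

### The job

Clear the bench at the end of the shift: take every graphite forming tool off the rack, pushing each hook's sprung keeper back so that the handle can be lifted out, and set it, with the forming tool left standing on the bench, into the open drawer, one tool to a bay, upright on the bay floor and not dropped in. Then push the drawer fully home until its catch seats, leaving the other things on the bench where they are.

Things in the scene. Friction and masses are not known exactly. Their poses are not given: they have to be found in the camera images.
- slab_mid (a point): Centre, half-way up (50.5 mm), of a forming tool: graphite slab 44 x 70 mm (x, y) and 45 mm tall with a steel stirrup handle; 0.2-0.4 kg, z up. Two flat legs 12 x 8 mm, outer faces 56 mm apart along y (grasp these), inner 40 mm, rise from 5.5 mm below to 42.5 mm above this point; the flat crosspiece (12 x 56 x 8 mm) joins them above, its top at +50.5 mm. Hangs on any of the hooks, or is absent (None).
- drum_mid (a point): Centre of a forming tool with a graphite drum 52 mm in diameter, 45 mm tall; handle, height, mass and axes as slab_mid. Hangs on any of the hooks, or is absent (None).
- cone_mid (a point): Centre of a forming tool with a graphite cone, 44 mm across at the foot and 56 mm at 40 mm height; handle, height, mass and axes as slab_mid. Hangs on any of the hooks, or is absent (None).
- step_mid (a point): Centre of a forming tool with a stepped graphite block, foot 50 x 60 mm (x, y), 45 mm tall; handle, height, mass and axes as slab_mid. Always present: it stands on the bench, in front of the rack and the cabinet.
- hook0 (a point): Middle of a hook's mouth, on the saddle where a crosspiece's underside rests. The grey rack, left or right of the cabinet, has 3 hooks 140 mm apart pointing to their -x (to the robot). Hook: 24 mm wide (y), saddle 6 mm thick; tip (8 to 14 mm to -x) and back (8 to 14 mm to +x) of the mouth rise 12 mm. To free a handle lift it 14 mm or more, then draw it 35 mm or more to -x.
- hook1 (a point): As hook0. The keeper, a sliding bolt, covers the mouth 12 to 18 mm above this point. Across its top stands a push bar: a strip 108 mm wide (y), 5 mm thick, 18 to 36 mm above this point. Shut, nose and strip face are 14 mm to -x of this point; the strip can go back 34 mm to +x. A guide from 33 mm to +x on rises 26 mm. The rail begins 45 mm to +x, its top 2 mm below.
- hook2 (a point): As hook0. The push bar reaches past the legs of a hanging handle on both sides: the flanks of two open fingers, lowered in front (-x) of it with tips 35 to 45 mm below its lower edge and moved to +x, push it back until they stand beside the legs; closed on the legs they keep it back while they lift, and the handle clears the nose.
- keeper0 (a joint): Keeper of hook0: 0 shut, grows in m as it is pushed back (+x of the hook), at most 0.034. A spring shuts it again when let go (3 N at 0, 8 N at the end). A handle is free to rise from about 0.022.
- keeper1 (a joint): As keeper0, for hook1.
- keeper2 (a joint): As keeper0, for hook2.
- bay0 (a point): Floor centre of the drawer's front (nearest the robot) left (+y) bay, 27 mm above the bench; x into the cabinet. Moves with the drawer. Bays are 69 mm (x) by 92 mm (y); partitions stand 35 mm, the drawer's sides 45 mm above the floor. Tools may stand anywhere in a bay.
- bay1 (a point): The same for the front right (-y) bay.
- bay2 (a point): The same for the rear left bay, 74 mm behind bay0.
- bay3 (a point): The same for the rear right bay.
- drawer_front (a point): Point on the outer (-x) face of the drawer's green front, mid-width, 107 mm above the bench; x into the cabinet. The front is 222 mm wide and reaches up to 146 mm; a bar handle 110 mm wide, top at 75 mm, stands out 24 mm below this point. The cabinet behind is 150 mm high; standing tools pass under its top with 12 mm to spare.
- drawer (a joint): How far the drawer stands open, m: 0.14 to 0.16 at the start, stop at 0.165, 0 when home; it opens towards the robot (-x). About 2 N of friction; some 14 mm before home a sprung roller catch resists with about 4 N more, and from 6 mm it snaps the drawer home and holds it.
- flask: Bystander, leave alone: round glass flask on a cork ring, 161 mm high, 96 mm across; origin at the centre of its underside.
- cork_bung: Bystander, leave alone: cork bung 48 mm across, 34 mm high; origin at the centre of its underside.
- tongs: Bystander, leave alone: steel tongs, 160 mm long, lying down; origin at the centre of its underside.
- brush: Bystander, leave alone: brush, 170 mm long, lying down; origin at the centre of its underside.
- tin: Bystander, leave alone: steel tin, 76 mm across, 110 mm high; origin at the centre of its underside.
- mug: Bystander, leave alone: white mug, 80 mm across, 92 mm high; origin at the centre of its underside.

How it is judged:
By the outcome, as a careful person would: the job done as asked, in the order asked, and still so for the second after the job is handed in, with the robot touching nothing.
Of slab, drum, cone only 2 to 3 are there at a start; the rules pass over those that are not, and their reading is None.
At some moment in a run one of step may be knocked a few centimetres aside while the robot is not near it.
It also fails if it takes over 210 s, if anything falls off the work surface, if the arm or the gripper's body presses on something with over 40 N, if the wrist force passes 120 N, or if a joint passes its speed limit or range.

## Working session

There is one attempt and no reset: what is moved stays moved. The work goes in short steps, Python scripts to look and compute and a tool call to move; the robot and the scene stay as the last step left them, time stands still between calls to the robot, and variables do not carry over. Pictures are saved under pics/ and viewed, and the job is handed in when it is done.

Besides the shell and the picture viewer there is one more tool, called after ">>>" by a JSON object that holds its "fn" and its "kwargs". jog_arm: Moves the arm, as the interface text tells. Its arguments: {"type":"object","properties":{"motion":{"type":"array"},"newtons":{"type":"number"}},"required":["motion"]}

```bash
mkdir -p pics; cat > h.py <<'E'
import numpy as np, cv2
from rig import read_state, snapshot, camera_params
from scipy.spatial.transform import Rotation as R
def cam(name):
    p=camera_params(name); return p
def rot(p):
    r=np.array(p["rotation"],float)
    if r.shape==(3,3): return r
    return R.from_quat([r[1],r[2],r[3],r[0]]).as_matrix()
def cloud(name):
    p=camera_params(name)
    img,d=snapshot(name)
    f=200/np.tan(np.radians(p["fov_y"])/2)
    v,u=np.mgrid[0:400,0:640]
    P=np.stack([(u-p["cx"])/f*d,(v-p["cy"])/f*d,d],-1)
    W=P@rot(p).T+np.array(p["xyz"])
    W[d<=0]=np.nan
    return img,d,W
def save(fn,img): cv2.imwrite(fn,img[:,:,::-1])
E
python3 - <<'E'
from h import *
print(read_state())
for n in ["scene","top","wrist"]:
    print(n,camera_params(n))
    i,d,W=cloud(n); save(f"pics/{n}0.png",i); np.savez(f"{n}0.npz",i=i,d=d,W=W)
E
```

```text
{'t': 0.0, 'joint_positions': array([-1.27708922e+00,  2.21252731e-01,  1.52757683e+00, -1.59072303e-05,
        1.39471156e+00, -1.26076007e-01]), 'qd': array([ 0.00198862,  0.00035066, -0.00025794,  0.00054382, -0.00047146,
       -0.00152642]), 'tau': array([-3.85310277e-04, -4.94620228e+01, -3.87372351e+01,  6.99735316e-02,
        5.72666642e-02, -1.37182096e-04]), 'tcp_pos': array([ 0.25453519, -0.57008527,  0.19023899]), 'tool_rot': array([-9.70160189e-04,  9.78052759e-01,  2.08355110e-01, -8.93623089e-05]), 'ft_force': array([-0.89685875, -0.0212745 ,  0.22240233]), 'torque': array([ 0.00850458,  0.02471315, -0.01210663]), 'finger_gap': 0.9999509718801496}
scene {'fov_y': 56.188104870376215, 'cx': 321.54094186592897, 'cy': 198.84052675553116, 'xyz': array([1.00715957, 0.58217309, 1.01683131]), 'rotation': array([-0.11004831,  0.28285201,  0.89621919, -0.3235356 ])}
top {'fov_y': 49.37755423141609, 'cx': 320.9964302745686, 'cy': 203.2378033223997, 'xyz': array([ 2.81474334e-01, -1.45684929e-03,  1.50511242e+00]), 'rotation': array([-0.07018333,  0.7157189 , -0.69112249,  0.0719059 ])}
wrist {'fov_y': 67.23401088135427, 'cx': 316.9637707575208, 'cy': 200.29302101954397, 'xyz': array([ 0.3258136 , -0.5396238 ,  0.38183779]), 'rotation': array([ 0.11746684,  0.83095168, -0.53828654, -0.0772557 ])}
```

View pics/scene0.png

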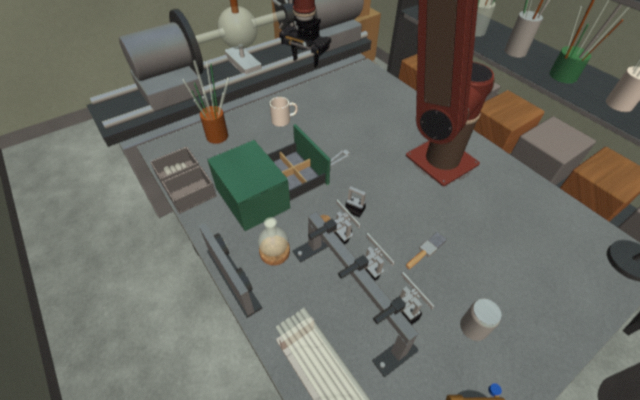

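View pics/top0.png

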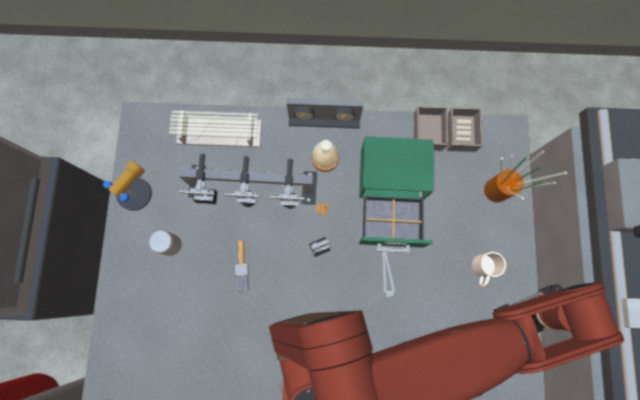

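View pics/wrist0.png

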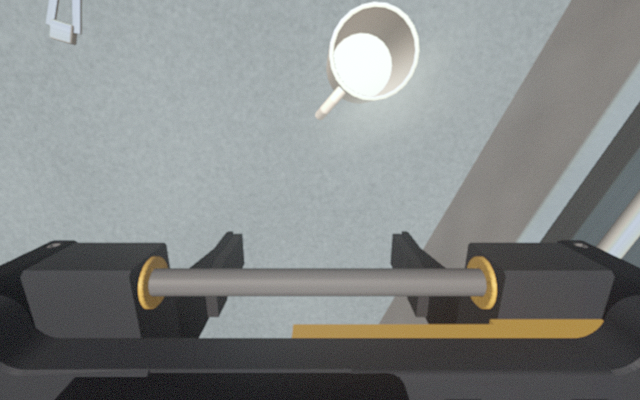

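```bash
python3 - <<'E'
from h import *
z=np.load("top0.npz");W=z["W"];i=z["i"]
def at(u,v): return np.round(W[v,u],3)
for n,u,v in [("step",320,246),("k0",201,190),("k1",245,193),("k2",290,195),("bung",321,208),("flask",325,148),("front",395,242),("frontL",363,242),("frontR",430,243),("tongs",390,285),("mug",488,265),("tin",161,242),("brush",241,265),("drawerc",393,218),("cabfront",395,195),("rackL",185,175),("rackR",310,180)]:
    print(n,at(u,v))
# crops
big=cv2.resize(i[130:300,150:450],None,fx=2.6,fy=2.6,interpolation=cv2.INTER_CUBIC); save("pics/top0c.png",big)
z=np.load("scene0.npz");i=z["i"]
big=cv2.resize(i[110:380,200:480],None,fx=2.2,fy=2.2,interpolation=cv2.INTER_CUBIC); save("pics/scene0c.png",big)
E
```

```text
step [ 0.432 -0.002  0.05 ]
k0 [0.582 0.378 0.172]
k1 [0.578 0.24  0.17 ]
k2 [0.578 0.099 0.166]
bung [ 0.566 -0.     0.031]
flask [ 0.739 -0.007  0.158]
front [ 0.444 -0.237  0.14 ]
frontL [ 0.445 -0.141  0.097]
frontR [ 0.443 -0.345  0.151]
tongs [ 0.313 -0.245 -0.001]
mug [ 0.392 -0.579  0.006]
tin [0.421 0.507 0.115]
brush [0.362 0.263 0.021]
drawerc [ 0.534 -0.244  0.062]
cabfront [ 0.625 -0.259  0.012]
rackL [0.633 0.437 0.159]
rackR [0.629 0.038 0.164]
```

View pics/top0c.png

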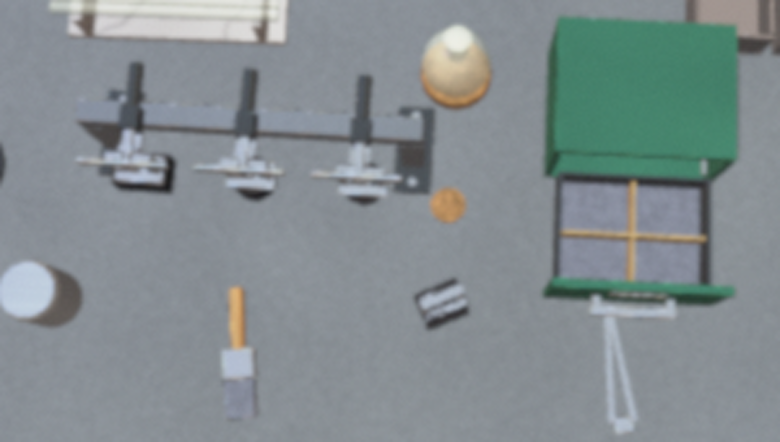

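View pics/scene0c.png

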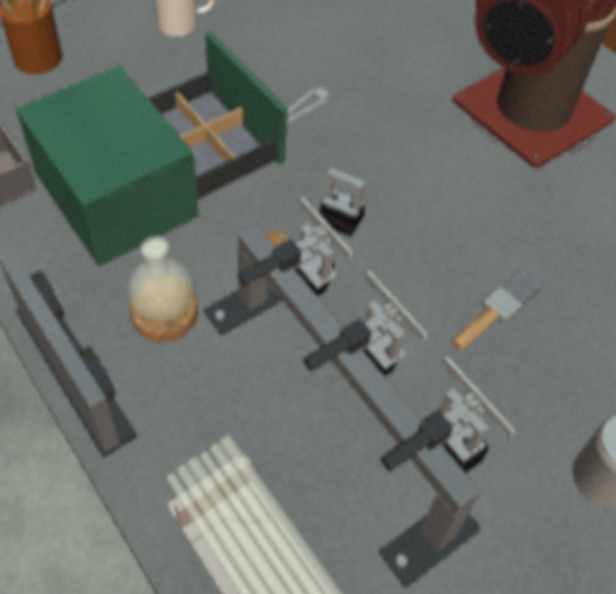

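```bash
python3 - <<'E'
from h import *
p=camera_params("wrist");s=read_state()
Rt=R.from_quat(np.roll(s["tool_rot"],-1)).as_matrix()
print(Rt.T@rot(p)); print(Rt.T@(p["xyz"]-s["tcp_pos"]))
E
```

```text
[[ 1.08741967e-03 -9.60397593e-01 -2.78631086e-01]
 [ 9.99999380e-01  1.11145135e-03  7.17213436e-05]
 [ 2.40803890e-04 -2.78630991e-01  9.60398205e-01]]
[ 0.07754424  0.00084236 -0.1914665 ]
```

>>> {"fn": "jog_arm", "kwargs": {"motion": [{"linear":[2,4,3],"delta_rot":[0,0,-0.1],"grip":0},{"linear":[4,8,6],"delta_rot":[0,0,-0.2],"grip":0},{"linear":[6,12,9],"delta_rot":[0,0,-0.3],"grip":0},{"linear":[8,15,12],"delta_rot":[0,0,-0.4],"grip":0},{"linear":[10,18,14],"delta_rot":[0,0,-0.42],"grip":0}]}}

```text
t: 0.57
tcp_pos: [0.3367, -0.4183, 0.31]
tool_rot: [-0.0, 1.0, -0.003, -0.0]
ft_force: [0.6, -1.1, -0.2]
finger_gap: 1.0
```

>>> {"fn": "jog_arm", "kwargs": {"motion": [{"linear":[3,3.5,1],"delta_rot":[0,0,0],"grip":0},{"linear":[6,7,2],"delta_rot":[0,0,0],"grip":0},{"linear":[9,11,3],"delta_rot":[0,0,0],"grip":0},{"linear":[12,15,4],"delta_rot":[0,0,0],"grip":0},{"linear":[12,16,4],"delta_rot":[0,0,0],"grip":0}]}}

```text
t: 0.98
tcp_pos: [0.4579, -0.2579, 0.3495]
tool_rot: [0.0, 1.0, 0.0, 0.0]
ft_force: [0.2, -0.1, -0.4]
finger_gap: 1.002
```

>>> {"fn": "jog_arm", "kwargs": {"motion": [{"linear":[0,0,0],"delta_rot":[0,0,0],"grip":0},{"linear":[0,0,0],"delta_rot":[0,0,0],"grip":0},{"linear":[0,0,0],"delta_rot":[0,0,0],"grip":0}]}}

```text
t: 1.23
tcp_pos: [0.4563, -0.2598, 0.3486]
tool_rot: [0.0, 1.0, 0.0, -0.0]
ft_force: [-0.7, -0.2, -0.2]
finger_gap: 0.997
```

```bash
python3 - <<'E'
from h import *
print(read_state()["tcp_pos"],read_state()["qd"].round(3))
i,d,W=cloud("wrist"); save("pics/w1.png",i); np.savez("w1.npz",i=i,d=d,W=W)
E
```

```text
[ 0.45625963 -0.25981273  0.34856059] [-0.031  0.004  0.004  0.     0.002  0.002]
```

View pics/w1.png

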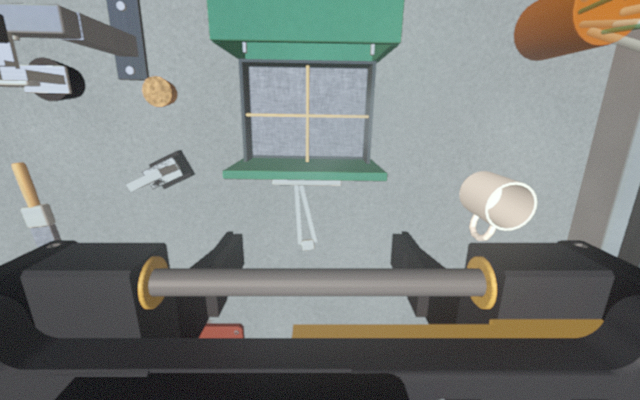

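```bash
python3 - <<'E'
from h import *
z=np.load("w1.npz");W=z["W"];d=z["d"]
for n,u,v in [("cross",307,116),("ptop",308,70),("pbot",307,155),("pl",252,115),("pr",363,117),("frontL",230,176),("frontM",307,177),("frontR",380,177),("sideL",245,110),("sideR",371,110),("cabL",216,42),("cabM",300,43),("cabR",398,42),("floor0",280,138),("floor1",335,138),("floor2",280,90),("floor3",335,90),("bung",157,92),("handle",306,183)]:
    P=W[v-1:v+2,u-1:u+2].reshape(-1,3); print(n,np.round(np.nanmedian(P,0),4),np.round(W[v,u],4))
# edges: front mask z 0.13-0.16, x<.5
m=(W[...,2]>.135)&(W[...,2]<.155)&(abs(W[...,0]-.45)<.05)&(abs(W[...,1]+.24)<.2)
P=W[m]; print("front",m.sum(),P.min(0),P.max(0),np.polyfit(P[:,1],P[:,0],1),np.median(P,0))
c=cv2.minAreaRect(P[:,:2].astype(np.float32)*1000);print(c)
m=(W[...,2]>.14)&(W[...,2]<.165)&(W[...,0]>.55)&(abs(W[...,1]+.24)<.2)
P=W[m];print("cab",m.sum(),P.min(0),P.max(0),cv2.minAreaRect(P[:,:2].astype(np.float32)*1000))
i=z["i"].astype(int)
m=(W[...,2]>.05)&(W[...,2]<.085)&(W[...,0]<.62)&(W[...,0]>.45)&(abs(W[...,1]+.24)<.1)&(i[...,0]-i[...,2]>40)
P=W[m];print("part",m.sum(),np.median(P,0))
b=m&(abs(W[...,1]+.24)<.03)
E
```

```text
cross [ 0.5294 -0.2446  0.0597] [ 0.5294 -0.2446  0.0597]
ptop [ 0.596  -0.2466  0.06  ] [ 0.5946 -0.2466  0.0607]
pbot [ 0.468  -0.2442  0.0592] [ 0.4695 -0.2441  0.0592]
pl [ 0.5307 -0.1589  0.0597] [ 0.5307 -0.16    0.0593]
pr [ 0.528  -0.3322  0.0598] [ 0.528  -0.3305  0.0612]
frontL [ 0.4528 -0.1436  0.1438] [ 0.453  -0.1442  0.1459]
frontM [ 0.4515 -0.2468  0.1443] [ 0.4515 -0.2468  0.1443]
frontR [ 0.4516 -0.3447  0.1437] [ 0.4516 -0.3446  0.1439]
sideL [ 0.538  -0.1497  0.0588] [ 0.538  -0.1496  0.0587]
sideR [ 0.5383 -0.3407  0.0704] [ 0.5383 -0.3408  0.0699]
cabL [ 0.6162 -0.1377  0.1371] [ 0.6162 -0.1377  0.1371]
cabM [ 0.6405 -0.234   0.0047] [ 0.642  -0.2324  0.0037]
cabR [ 0.6143 -0.355   0.1476] [ 0.6141 -0.355   0.1486]
floor0 [ 0.4934 -0.198   0.0262] [ 0.4935 -0.1981  0.0273]
floor1 [ 0.4936 -0.2901  0.0263] [ 0.4937 -0.2901  0.0276]
floor2 [ 0.5691 -0.2004  0.026 ] [ 0.5691 -0.2006  0.0276]
floor3 [ 0.5693 -0.2888  0.0257] [ 0.5693 -0.2888  0.0268]
bung [ 0.5654 -0.0057  0.0327] [ 0.5654 -0.0058  0.0333]
handle [ 0.4269 -0.2426  0.0729] [ 0.4267 -0.2426  0.0722]
front 1580 [ 0.44562658 -0.35322825  0.13500582] [ 0.46075296 -0.13261681  0.14650906] [0.01349087 0.45728508] [ 0.45419847 -0.24281583  0.14385755]
((453.0770263671875, -242.95729064941406), (220.6790313720703, 12.726112365722656), 89.22828674316406)
cab 8408 [ 0.61303922 -0.35876231  0.1400447 ] [ 0.65783744 -0.13205623  0.15120974] ((636.1576538085938, -245.43663024902344), (226.6166229248047, 44.68098068237305), 89.56298065185547)
part 316 [ 0.53084651 -0.24467138  0.06017132]
```

>>> {"fn": "jog_arm", "kwargs": {"motion": [{"linear":[0,4,0],"delta_rot":[0,0,0],"grip":0},{"linear":[0,8,0],"delta_rot":[0,0,0],"grip":0},{"linear":[0,12,0],"delta_rot":[0,0,0],"grip":0},{"linear":[0,16,0],"delta_rot":[0,0,0],"grip":0},{"linear":[0,20,0],"delta_rot":[0,0,0],"grip":0}]}}

```text
t: 1.7
tcp_pos: [0.4557, -0.0599, 0.3484]
tool_rot: [-0.0, 1.0, -0.002, -0.0]
ft_force: [1.4, 0.6, 0.6]
finger_gap: 1.006
```

>>> {"fn": "jog_arm", "kwargs": {"motion": [{"linear":[0,4,0],"delta_rot":[0,0,0],"grip":0},{"linear":[0,8,0],"delta_rot":[0,0,0],"grip":0},{"linear":[0,12,0],"delta_rot":[0,0,0],"grip":0},{"linear":[0,16,0],"delta_rot":[0,0,0],"grip":0},{"linear":[0,20,0],"delta_rot":[0,0,0],"grip":0}]}}

```text
t: 2.12
tcp_pos: [0.4565, 0.1405, 0.3486]
tool_rot: [0.0, 1.0, -0.002, -0.0]
ft_force: [1.1, 0.5, -0.5]
finger_gap: 1.004
```

>>> {"fn": "jog_arm", "kwargs": {"motion": [{"linear":[0,4,0],"delta_rot":[0,0,0],"grip":0},{"linear":[0,8,0],"delta_rot":[0,0,0],"grip":0},{"linear":[0,9,0],"delta_rot":[0,0,0],"grip":0},{"linear":[0,9,0],"delta_rot":[0,0,0],"grip":0},{"linear":[0,9,0],"delta_rot":[0,0,0],"grip":0}]}}

```text
t: 2.53
tcp_pos: [0.4568, 0.229, 0.3483]
tool_rot: [0.001, 1.0, -0.0, -0.001]
ft_force: [0.3, -0.2, 0.3]
finger_gap: 1.002
```

```bash
python3 - <<'E'
from h import *
print(read_state()["tcp_pos"],read_state()["qd"].round(3))
i,d,W=cloud("wrist"); save("pics/w2.png",i); np.savez("w2.npz",i=i,d=d,W=W)
E
```

```text
[0.45680975 0.22903578 0.34828178] [-0.028 -0.016  0.008 -0.002  0.     0.   ]
```

View pics/w2.png

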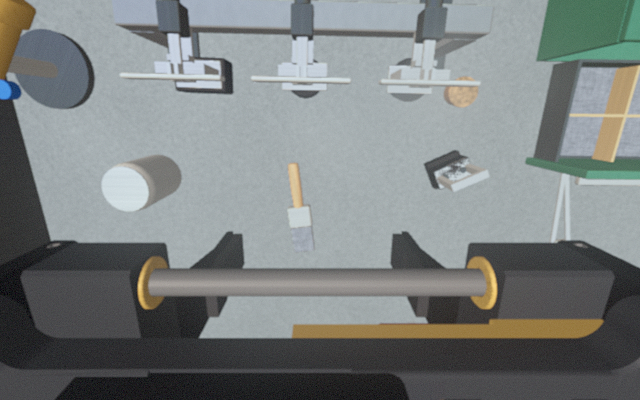

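```bash
python3 - <<'E'
from h import *
z=np.load("w2.npz");W=z["W"];d=z["d"];i=z["i"]
save("pics/w2c.png",cv2.resize(i[0:120,100:500],None,fx=2,fy=2,interpolation=cv2.INTER_CUBIC))
for (u0,u1) in [(112,230),(245,360),(375,490)]:
    S=np.zeros(d.shape,bool); S[40:110,u0:u1]=True
    g=i.min(-1)>150
    m=S&(W[...,2]>.155)&(W[...,2]<.2)
    P=W[m]
    print(m.sum(),np.median(P,0).round(4), np.percentile(P,[1,99],axis=0).round(4).tolist())
    h=np.histogram(W[S][:,2],bins=np.arange(0,.2,.005))[0]; print(h.tolist())
    P=P[P[:,2]>np.percentile(P[:,2],30)]
    print(cv2.minAreaRect(P[:,:2].astype(np.float32)*1000),np.polyfit(P[:,1],P[:,0],1))
# rail top
S=np.zeros(d.shape,bool); S[10:35,120:480]=True
m=S&(W[...,2]>.11)&(W[...,2]<.15);P=W[m];print(np.median(P,0),cv2.minAreaRect(P[:,:2].astype(np.float32)*1000))
# step
S=np.zeros(d.shape,bool); S[140:200,415:495]=True
m=S&(W[...,2]>.085)&(W[...,2]<.12);P=W[m];print("step",m.sum(),np.median(P,0),cv2.minAreaRect(P[:,:2].astype(np.float32)*1000))
E
```

```text
1827 [0.5818 0.3814 0.1764] [[0.5691, 0.3335, 0.1562], [0.6134, 0.4361, 0.1956]]
[339, 85, 0, 0, 0, 2, 0, 4, 6, 6, 3, 9, 11, 13, 14, 21, 42, 44, 42, 42, 246, 372, 277, 6, 9, 6, 9, 12, 12, 12, 42, 208, 63, 414, 98, 293, 90, 138, 462]
((590.4288330078125, 385.77294921875), (107.90670013427734, 41.447364807128906), 88.79924011230469) [0.01569187 0.57540649]
1753 [0.5795 0.2457 0.1761] [[0.5661, 0.1964, 0.1571], [0.6134, 0.2962, 0.1954]]
[246, 0, 0, 0, 0, 0, 0, 0, 0, 0, 0, 0, 0, 2, 3, 4, 5, 4, 4, 3, 89, 196, 209, 0, 0, 0, 0, 0, 0, 0, 4, 176, 69, 439, 67, 320, 49, 121, 459]
((588.8886108398438, 245.8358612060547), (106.5617446899414, 44.36909866333008), 88.78515625) [0.01030465 0.57661362]
1865 [0.5766 0.1104 0.1762] [[0.5632, 0.0574, 0.1566], [0.6113, 0.1587, 0.1953]]
[148, 121, 16, 16, 25, 26, 580, 9, 9, 12, 12, 10, 20, 27, 19, 24, 34, 33, 24, 21, 158, 393, 241, 25, 30, 10, 5, 9, 7, 9, 30, 210, 81, 380, 125, 352, 74, 134, 476]
((587.9331665039062, 106.93402099609375), (106.76422119140625, 48.31809997558594), 88.77911376953125) [0.00835819 0.576823  ]
[0.62756502 0.32076933 0.14123821] ((627.4710083007812, 266.3694152832031), (387.7500305175781, 3.547905206680298), 88.7203140258789)
step 407 [0.43791968 0.00203489 0.09839542] ((437.171875, 0.5008392333984375), (13.087318420410156, 55.92197799682617), 24.43413734436035)
```

View pics/w2c.png

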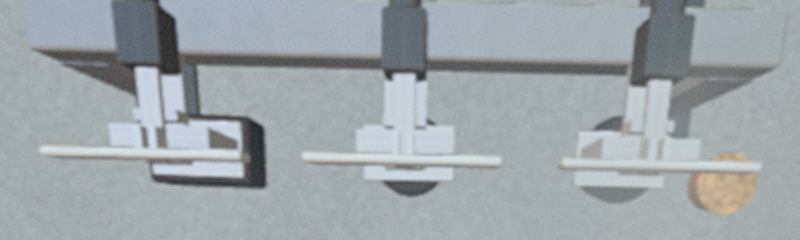

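```bash
python3 - <<'E'
from h import *
z=np.load("w2.npz");W=z["W"];d=z["d"];i=z["i"]
for (u0,u1) in [(112,240),(245,360),(375,490)]:
    S=np.zeros(d.shape,bool); S[50:110,u0:u1]=True
    m=S&(W[...,2]>.187)&(W[...,2]<.21);P=W[m]
    print("strip",m.sum(),np.median(P,0).round(4),np.percentile(P[:,1],[0,100]).round(4),cv2.minAreaRect(P[:,:2].astype(np.float32)*1000))
    m=S&(W[...,2]>.157)&(W[...,2]<.170);P=W[m]
    print("cross",m.sum(),np.median(P,0).round(4),np.percentile(P,[2,98],axis=0).round(4).tolist())
S=np.zeros(d.shape,bool); S[0:25,120:480]=True
m=S&(W[...,2]>.147)&(W[...,2]<.162);P=W[m];print("rail",m.sum(),np.median(P,0),P.min(0),P.max(0),cv2.minAreaRect(P[:,:2].astype(np.float32)*1000))
E
```

```text
strip 578 [0.5722 0.3859 0.1937] [0.3323 0.4401] ((577.9443359375, 386.082763671875), (107.807373046875, 16.438697814941406), 88.78012084960938)
cross 555 [0.585  0.377  0.1662] [[0.5699, 0.3589, 0.1576], [0.6031, 0.4141, 0.1694]]
strip 559 [0.5693 0.2468 0.1937] [0.193  0.2995] ((574.9207763671875, 246.13870239257812), (106.55785369873047, 16.439905166625977), 88.86344909667969)
cross 579 [0.5819 0.24   0.1659] [[0.5669, 0.2194, 0.1577], [0.603, 0.2728, 0.1695]]
strip 553 [0.5664 0.1066 0.1935] [0.054  0.1607] ((571.9529418945312, 107.22723388671875), (106.66996765136719, 16.31406593322754), 88.77606201171875)
cross 555 [0.5796 0.114  0.1659] [[0.564, 0.0777, 0.1575], [0.6031, 0.1325, 0.1694]]
rail 6679 [0.64280555 0.26701552 0.15632211] [0.63037039 0.04463987 0.15212505] [0.65566713 0.45241241 0.16195985] ((643.0452880859375, 248.52017211914062), (407.77166748046875, 25.17421531677246), 89.9615707397461)
```

>>> {"fn": "jog_arm", "kwargs": {"motion": [{"linear":[2,-3.1,-2],"delta_rot":[0,0,-0.02],"grip":0},{"linear":[4,-6.2,-4],"delta_rot":[0,0,-0.02],"grip":0},{"linear":[6,-9.3,-6],"delta_rot":[0,0,-0.02],"grip":0},{"linear":[8.3,-12.3,-9],"delta_rot":[0,0,-0.02],"grip":0},{"linear":[8.3,-12.3,-9],"delta_rot":[0,0,-0.02],"grip":0}]}}

```text
t: 3.0
tcp_pos: [0.5394, 0.1003, 0.254]
tool_rot: [0.001, 1.0, -0.014, -0.003]
ft_force: [-0.4, -0.5, -1.4]
finger_gap: 1.0
```

```bash
python3 - <<'E'
from h import *
print(read_state()["tcp_pos"],read_state()["qd"].round(3))
i,d,W=cloud("wrist"); save("pics/w3.png",i); np.savez("w3.npz",i=i,d=d,W=W)
E
```

```text
[0.53942856 0.10034705 0.25396207] [-0.051  0.063 -0.014  0.042 -0.023 -0.043]
```

View pics/w3.png

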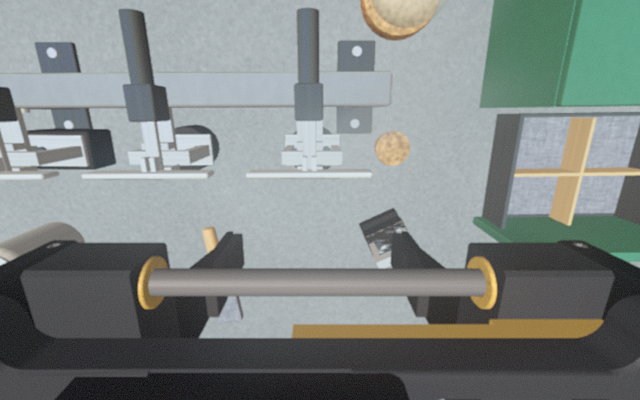

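```bash
cat >> h.py <<'E'
def strips(W,us,v0,v1):
    for (u0,u1) in us:
        S=np.zeros(W.shape[:2],bool); S[v0:v1,u0:u1]=True
        for n,a,b in [("strip",.188,.2),("cross",.162,.170)]:
            m=S&(W[...,2]>a)&(W[...,2]<b);P=W[m]
            print(n,m.sum(),np.median(P,0).round(4),np.percentile(P,[1,99],axis=0).round(4).tolist(),np.round(np.concatenate([np.ravel(q) for q in cv2.minAreaRect(P[:,:2].astype(np.float32)*1000)]),1))
E
python3 - <<'E'
from h import *
z=np.load("w3.npz");W=z["W"]
strips(W,[(70,225),(240,375)],120,182)
S=np.zeros(W.shape[:2],bool); S[60:105,130:390]=True
m=S&(W[...,2]>.150)&(W[...,2]<.16);P=W[m];print(np.median(P,0),P.min(0),cv2.minAreaRect(P[:,:2].astype(np.float32)*1000))
print(read_state()["tcp_pos"])
E
```

```text
strip 833 [0.5699 0.2433 0.1936] [[0.5663, 0.1927, 0.1881], [0.5726, 0.2982, 0.1955]] [569.5 245.7 107.7   5.3  89.1]
cross 666 [0.5819 0.2359 0.1662] [[0.5706, 0.2177, 0.1626], [0.5947, 0.2734, 0.1698]] [582.8 246.9  42.3  54.5  29.5]
strip 811 [0.5669 0.1059 0.1935] [[0.5635, 0.0541, 0.1882], [0.5696, 0.1584, 0.1953]] [569.4 106.2 106.6  11.3  89.2]
cross 727 [0.5773 0.0987 0.1661] [[0.5683, 0.0765, 0.1627], [0.5915, 0.132, 0.1699]] [579.4 104.3  56.   24.6  88.7]
[0.63985859 0.14645324 0.15616883] [0.62279891 0.03131672 0.15138351] ((639.7763061523438, 137.30812072753906), (212.7076416015625, 28.46881675720215), 88.51070404052734)
[0.5389355  0.1015366  0.25457932]
```

>>> {"fn": "jog_arm", "kwargs": {"motion": [{"linear":[0,0.4,-4],"delta_rot":[0,0,0],"grip":0},{"linear":[0,0.4,-7.5],"delta_rot":[0,0,0],"grip":0},{"linear":[0,0.4,-10.5],"delta_rot":[0,0,0],"grip":0},{"linear":[0,0.4,-11.8],"delta_rot":[0,0,0],"grip":0},{"linear":[0,0.4,-11.8],"delta_rot":[0,0,0],"grip":0}]}}

```text
t: 3.47
tcp_pos: [0.5369, 0.1105, 0.1381]
tool_rot: [0.0, 1.0, -0.011, -0.003]
ft_force: [-0.4, -0.1, 0.1]
finger_gap: 0.998
```

```bash
python3 - <<'E'
from h import *
print(read_state()["tcp_pos"],read_state()["ft_force"].round(2))
i,d,W=cloud("wrist"); save("pics/w4.png",i); np.savez("w4.npz",i=i,d=d,W=W)
E
```

```text
[0.53692484 0.11054609 0.13813467] [-0.42 -0.05  0.07]
```

View pics/w4.png

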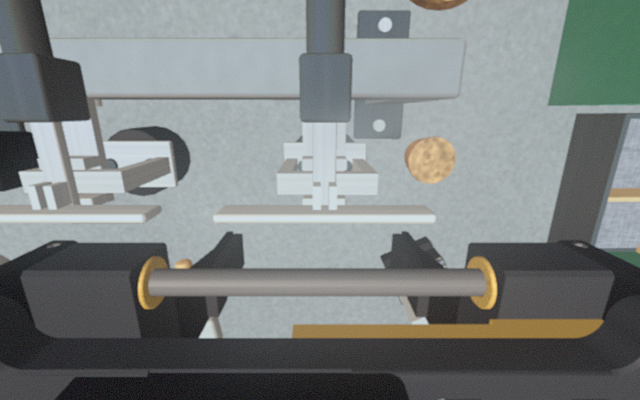

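>>> {"fn": "jog_arm", "kwargs": {"motion": [{"linear":[1,-0.5,-0.2],"delta_rot":[0,0,0],"grip":0},{"linear":[2,-0.5,-0.2],"delta_rot":[0,0,0],"grip":0},{"linear":[3,-0.5,-0.2],"delta_rot":[0,0,0],"grip":0},{"linear":[4,-0.5,-0.2],"delta_rot":[0,0,0],"grip":0},{"linear":[4.3,-0.5,-0.2],"delta_rot":[0,0,0],"grip":0}]}}

```text
t: 3.93
tcp_pos: [0.5839, 0.1052, 0.1416]
tool_rot: [0.001, 1.0, -0.01, 0.0]
ft_force: [-7.5, -3.3, 4.5]
finger_gap: 0.999
```

```bash
python3 - <<'E'
from h import *
print(read_state()["tcp_pos"],read_state()["ft_force"].round(2))
i,d,W=cloud("wrist"); save("pics/w5.png",i); np.savez("w5.npz",i=i,d=d,W=W)
strips(W,[(200,440)],80,260)
E
```

```text
[0.58393024 0.10521658 0.14155703] [-7.55 -3.29  4.51]
strip 3117 [0.5993 0.106  0.1934] [[0.5907, 0.0528, 0.1882], [0.6021, 0.1574, 0.1994]] [594.8 105.1 107.7  13.7  88.7]
cross 1113 [0.5796 0.1042 0.166 ] [[0.5751, 0.0764, 0.1644], [0.64, 0.1313, 0.1674]] [607.8 103.2  55.8  65.7  88.5]
```

View pics/w5.png

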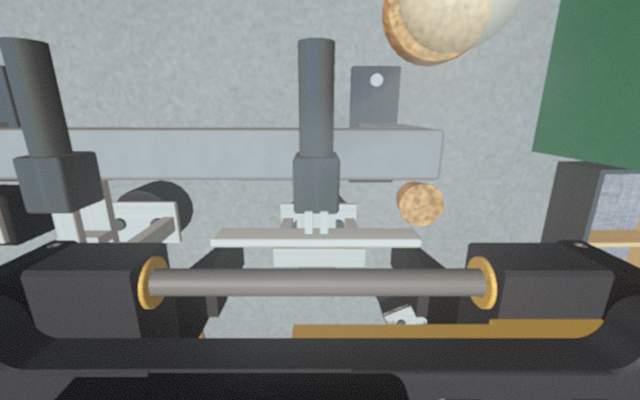

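>>> {"fn": "jog_arm", "kwargs": {"motion": [{"linear":[-0.4,0,-0.3],"delta_rot":[0,0,0],"grip":0},{"linear":[-0.4,0,-0.3],"delta_rot":[0,0,0],"grip":0},{"linear":[-0.4,0,-0.3],"delta_rot":[0,0,0],"grip":0}]}}

```text
t: 4.23
tcp_pos: [0.5789, 0.1057, 0.1386]
tool_rot: [0.0, 1.0, -0.01, 0.0]
ft_force: [-7.3, -0.7, 2.3]
finger_gap: 0.998
```

>>> {"fn": "jog_arm", "kwargs": {"motion": [{"linear":[0,-0.1,0],"delta_rot":[0,0,0],"grip":1},{"linear":[0,-0.1,0],"delta_rot":[0,0,0],"grip":1},{"linear":[0,-0.1,0],"delta_rot":[0,0,0],"grip":1},{"linear":[0,-0.1,0],"delta_rot":[0,0,0],"grip":1},{"linear":[0,-0.1,0],"delta_rot":[0,0,0],"grip":1}], "newtons": 30}}

```text
t: 4.65
tcp_pos: [0.5786, 0.1044, 0.138]
tool_rot: [0.0, 1.0, -0.01, -0.0]
ft_force: [-6.7, -2.0, 0.4]
finger_gap: 0.706
```

```bash
python3 - <<'E'
from h import *
s=read_state();print(s["tcp_pos"],s["ft_force"].round(2),s["finger_gap"],s["tool_rot"].round(4))
i,d,W=cloud("wrist"); save("pics/w6.png",i)
strips(W,[(200,440)],80,260)
E
```

```text
[0.57862522 0.10443956 0.13802946] [-6.75 -2.04  0.4 ] 0.7056827526030192 [ 5.000e-04  9.999e-01 -1.030e-02 -3.000e-04]
strip 3172 [0.5942 0.1057 0.1934] [[0.5875, 0.0537, 0.1882], [0.5969, 0.157, 0.1991]] [590.1 105.2 107.2  12.5  88.8]
cross 925 [0.5753 0.1035 0.166 ] [[0.5718, 0.076, 0.1628], [0.5921, 0.1317, 0.1688]] [606.2 103.9  61.7  68.9  89. ]
```

View pics/w6.png

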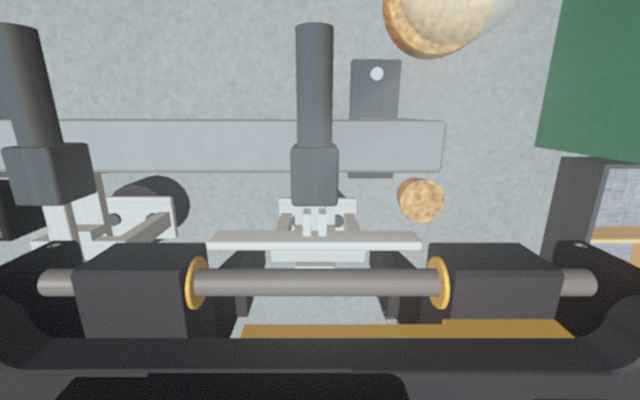

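>>> {"fn": "jog_arm", "kwargs": {"motion": [{"linear":[0,0,0],"delta_rot":[0,0,0],"grip":1},{"linear":[0,0,0],"delta_rot":[0,0,0],"grip":1},{"linear":[0,0,0],"delta_rot":[0,0,0],"grip":1},{"linear":[0,0,0],"delta_rot":[0,0,0],"grip":1}]}}

```text
t: 5.03
tcp_pos: [0.5786, 0.1044, 0.138]
tool_rot: [0.0, 1.0, -0.01, -0.0]
ft_force: [-7.2, -2.5, -1.1]
finger_gap: 0.357
```

>>> {"fn": "jog_arm", "kwargs": {"motion": [{"linear":[0,0,0],"delta_rot":[0,0,0],"grip":1},{"linear":[0,0,0.5],"delta_rot":[0,0,0],"grip":1},{"linear":[0,0,1],"delta_rot":[0,0,0],"grip":1},{"linear":[0,0,1.5],"delta_rot":[0,0,0],"grip":1},{"linear":[0,0,2.2],"delta_rot":[0,0,0],"grip":1}]}}

```text
t: 5.45
tcp_pos: [0.5772, 0.1049, 0.1585]
tool_rot: [0.0, 1.0, -0.01, -0.002]
ft_force: [-7.0, 0.6, -5.3]
finger_gap: 0.028
```

```bash
python3 - <<'E'
from h import *
s=read_state();print(s["tcp_pos"],s["ft_force"].round(2),s["finger_gap"],s["tool_rot"].round(4))
i,d,W=cloud("wrist"); save("pics/w7.png",i)
E
```

```text
[0.5772375  0.10492792 0.15845639] [-7.04  0.63 -5.3 ] 0.027850748890561446 [ 2.000e-04  9.999e-01 -1.000e-02 -1.900e-03]
```

View pics/w7.png

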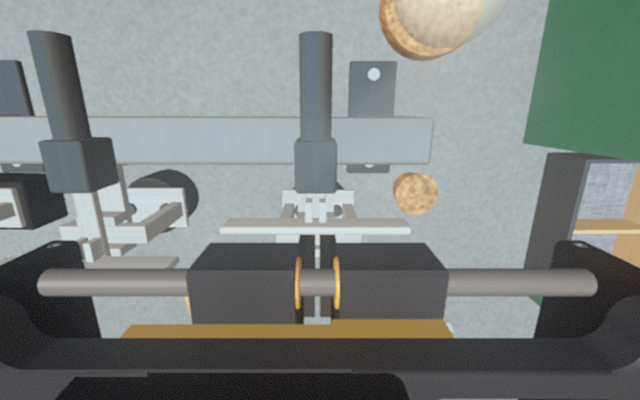

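```bash
python3 - <<'E'
from h import *
z=np.load("w4.npz");W=z["W"]
save("pics/w4c.png",cv2.resize(z["i"][100:240,200:440],None,fx=3,fy=3,interpolation=cv2.INTER_CUBIC))
for v in range(136,200,3): print(v,[W[v,u].round(3).tolist() for u in (284,296,310,366,374)])
E
```

```text
136 [[0.591, 0.145, -0.001], [0.59, 0.132, -0.003], [0.603, 0.113, 0.159], [0.59, 0.058, 0.007], [0.589, 0.049, 0.005]]
139 [[0.587, 0.145, -0.002], [0.587, 0.132, -0.001], [0.601, 0.113, 0.158], [0.586, 0.056, -0.001], [0.586, 0.048, -0.002]]
142 [[0.584, 0.145, -0.002], [0.594, 0.124, 0.105], [0.599, 0.113, 0.158], [0.583, 0.056, -0.001], [0.582, 0.047, -0.003]]
145 [[0.593, 0.133, 0.111], [0.593, 0.124, 0.111], [0.598, 0.113, 0.158], [0.579, 0.056, -0.003], [0.579, 0.047, -0.002]]
148 [[0.591, 0.133, 0.11], [0.591, 0.124, 0.11], [0.596, 0.113, 0.159], [0.576, 0.056, -0.001], [0.576, 0.047, -0.003]]
151 [[0.589, 0.133, 0.11], [0.588, 0.124, 0.11], [0.594, 0.113, 0.157], [0.573, 0.056, -0.002], [0.573, 0.047, -0.002]]
154 [[0.586, 0.133, 0.111], [0.586, 0.124, 0.109], [0.593, 0.113, 0.16], [0.57, 0.056, -0.001], [0.57, 0.047, -0.001]]
157 [[0.584, 0.133, 0.111], [0.584, 0.124, 0.11], [0.592, 0.113, 0.165], [0.566, 0.056, -0.001], [0.566, 0.047, -0.001]]
160 [[0.582, 0.133, 0.111], [0.583, 0.124, 0.118], [0.591, 0.113, 0.171], [0.563, 0.055, -0.003], [0.563, 0.047, -0.002]]
163 [[0.5
[... 845 characters left out ...]
.167], [0.577, 0.121, 0.166], [0.577, 0.113, 0.167], [0.576, 0.082, 0.166], [0.577, 0.078, 0.167]]
187 [[0.575, 0.128, 0.165], [0.575, 0.121, 0.166], [0.575, 0.113, 0.166], [0.575, 0.082, 0.167], [0.575, 0.078, 0.167]]
190 [[0.574, 0.128, 0.167], [0.574, 0.121, 0.167], [0.574, 0.113, 0.167], [0.573, 0.082, 0.166], [0.573, 0.078, 0.167]]
193 [[0.572, 0.128, 0.166], [0.572, 0.121, 0.165], [0.572, 0.113, 0.167], [0.571, 0.082, 0.165], [0.571, 0.077, 0.166]]
196 [[0.524, 0.148, -0.002], [0.523, 0.135, -0.003], [0.57, 0.113, 0.164], [0.522, 0.055, -0.001], [0.521, 0.045, -0.003]]
199 [[0.52, 0.148, -0.002], [0.52, 0.135, -0.001], [0.569, 0.113, 0.17], [0.518, 0.054, -0.002], [0.518, 0.046, -0.0]]
```

View pics/w4c.png

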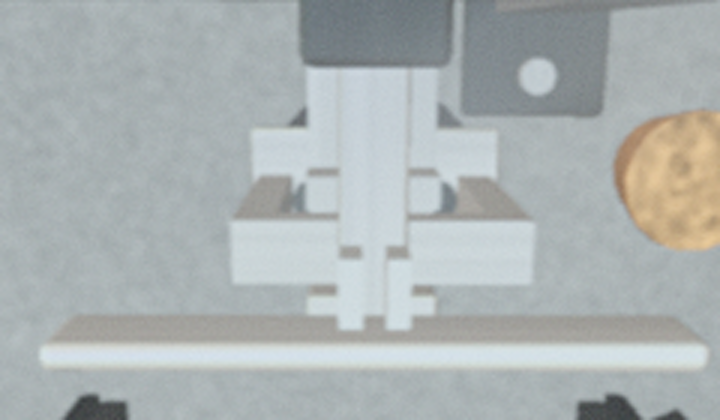

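```bash
python3 - <<'E'
from h import *
i=cv2.imread("pics/w7.png");a=cv2.resize(i[170:330,180:460],None,fx=2.8,fy=2.8,interpolation=cv2.INTER_CUBIC);cv2.imwrite("pics/w7c.png",a)
i,d,W=cloud("scene");save("pics/s7.png",cv2.resize(i[150:350,250:470],None,fx=3,fy=3,interpolation=cv2.INTER_CUBIC)[:600,:]);np.savez("s7.npz",i=i,W=W)
E
```

View pics/w7c.png

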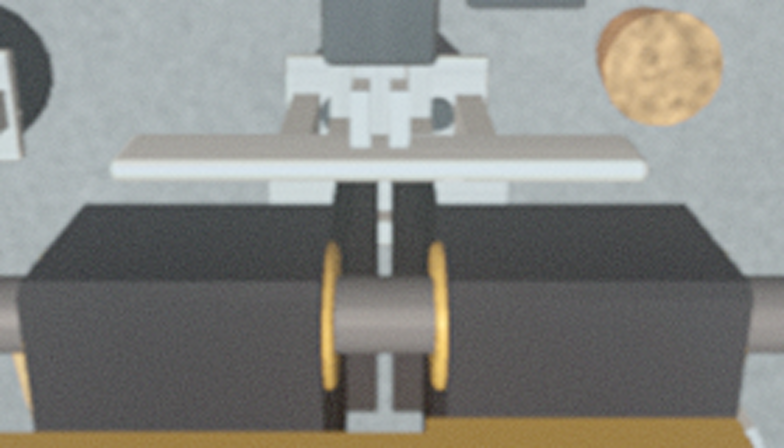

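View pics/s7.png

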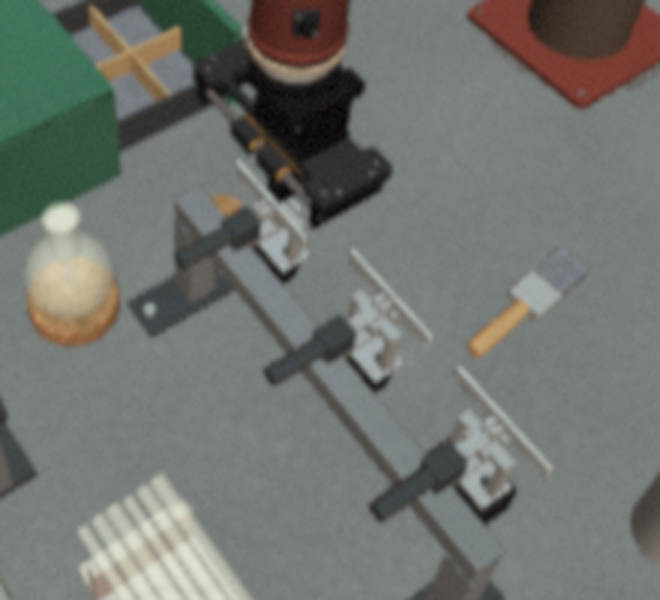

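```bash
python3 - <<'E'
from h import *
s=read_state();print(s["tcp_pos"],s["ft_force"].round(2),s["finger_gap"])
print(camera_params("wrist")["xyz"]-s["tcp_pos"])
i,d,W=cloud("wrist")
for u in (285,306,329,355):
  print(u)
  for v in range(190,330,6): print(v,W[v,u].round(3),i[v,u])
E
```

```text
[0.57849195 0.10500166 0.1603654 ] [-6.92 -0.58  0.64] 0.010264411635534898
[ 0.07791517 -0.00196945  0.19144106]
285
190 [0.595 0.131 0.108] [169 172 168]
196 [0.591 0.131 0.111] [201 212 214]
202 [0.585 0.131 0.11 ] [206 215 218]
208 [0.584 0.13  0.122] [152 149 144]
214 [0.583 0.129 0.136] [155 153 146]
220 [0.596 0.123 0.184] [164 162 156]
226 [0.596 0.122 0.194] [202 206 201]
232 [0.592 0.122 0.193] [202 208 203]
238 [0.576 0.126 0.164] [207 216 218]
244 [0.617 0.114 0.266] [68 71 71]
250 [0.618 0.113 0.271] [69 73 80]
256 [0.617 0.113 0.274] [61 60 66]
262 [0.618 0.113 0.278] [71 74 74]
268 [0.617 0.112 0.28 ] [65 66 66]
274 [0.617 0.112 0.283] [89 85 92]
280 [0.615 0.112 0.283] [81 80 84]
286 [0.614 0.112 0.284] [87 86 86]
292 [0.612 0.112 0.284] [82 81 82]
298 [0.61  0.112 0.284] [83 82 83]
304 [0.608 0.113 0.282] [83 85 85]
310 [0.606 0.113 0.283] [78 77 80]
316 [0.604 0.113 0.282] [85 81 81]
322 [0.602 0.113 0.283] [84 81 82]
328 [0.603 0.112 0.286] [159 128  72]
306
190 [0.614 0.11  0.184] [110 121 125]
196 [0.608 0.111 0.177] [196 205 206]
202 [0.607 0.11  0.186] [204 216
[... 1854 characters left out ...]
03] [163 168 167]
220 [0.595 0.082 0.185] [163 160 157]
226 [0.594 0.083 0.192] [200 203 202]
232 [0.591 0.083 0.193] [202 210 204]
238 [0.576 0.079 0.167] [205 215 217]
244 [0.617 0.092 0.267] [66 73 70]
250 [0.617 0.092 0.27 ] [69 72 74]
256 [0.617 0.093 0.275] [70 73 72]
262 [0.617 0.093 0.277] [73 71 72]
268 [0.617 0.094 0.281] [64 62 63]
274 [0.616 0.094 0.283] [93 89 91]
280 [0.616 0.094 0.285] [88 91 91]
286 [0.613 0.094 0.283] [90 89 88]
292 [0.611 0.094 0.283] [90 86 89]
298 [0.61  0.094 0.284] [83 83 86]
304 [0.608 0.094 0.284] [79 78 81]
310 [0.606 0.094 0.284] [84 80 82]
316 [0.605 0.094 0.284] [83 78 84]
322 [0.603 0.094 0.284] [158 128  71]
328 [0.603 0.094 0.287] [159 129  72]
```

```bash
python3 - <<'E'
from h import *
for f,t in (("w4.npz",(0.537,0.1105,0.138)),("w1.npz",(0.4563,-.2598,.3486))):
  z=np.load(f);W=z["W"]-np.array(t)
  for u in (238,233,225,404,412):
    print(f,u,[(v,W[v,u].round(3).tolist()) for v in range(226,316,8)])
z=np.load("w1.npz");save("pics/w1c.png",cv2.resize(z["i"][220:340,180:460],None,fx=2.8,fy=2.8,interpolation=cv2.INTER_CUBIC))
E
```

```text
w4.npz 238 [(226, [-0.049, 0.094, -0.14]), (234, [0.012, 0.045, 0.03]), (242, [0.01, 0.043, 0.037]), (250, [0.006, 0.043, 0.039]), (258, [0.002, 0.043, 0.04]), (266, [-0.002, 0.043, 0.042]), (274, [0.034, 0.022, 0.114]), (282, [0.033, 0.021, 0.117]), (290, [0.031, 0.021, 0.117]), (298, [-0.147, 0.103, -0.141]), (306, [-0.159, 0.104, -0.141]), (314, [-0.171, 0.106, -0.141])]
w4.npz 233 [(226, [-0.049, 0.1, -0.14]), (234, [0.012, 0.048, 0.03]), (242, [0.012, 0.045, 0.042]), (250, [0.011, 0.043, 0.049]), (258, [0.006, 0.043, 0.049]), (266, [0.002, 0.043, 0.051]), (274, [0.035, 0.023, 0.115]), (282, [0.033, 0.023, 0.117]), (290, [0.031, 0.023, 0.116]), (298, [-0.148, 0.11, -0.141]), (306, [-0.159, 0.111, -0.14]), (314, [-0.171, 0.112, -0.14])]
w4.npz 225 [(226, [-0.049, 0.109, -0.14]), (234, [0.013, 0.051, 0.034]), (242, [0.014, 0.048, 0.045]), (250, [0.012, 0.047, 0.051]), (258, [0.011, 0.044, 0.059]), (266, [0.008, 0.044, 0.061]), (274, [0.034, 0.025, 0.114]), (282, [0.033, 0.025, 0.116]), (290, [0.031, 0.025, 0.117]), (298, [-0.006, 0.044, 0.067]), (306, [-0.158, 0.121, -0.139]), (314
[... 1994 characters left out ...]
), (242, [0.011, -0.047, 0.042]), (250, [0.01, -0.045, 0.05]), (258, [0.008, -0.044, 0.054]), (266, [0.004, -0.044, 0.055]), (274, [0.033, -0.026, 0.114]), (282, [0.032, -0.025, 0.116]), (290, [0.03, -0.025, 0.117]), (298, [-0.29, -0.181, -0.351]), (306, [-0.31, -0.183, -0.351]), (314, [-0.329, -0.184, -0.351])]
w1.npz 412 [(226, [-0.131, -0.183, -0.35]), (234, [-0.147, -0.184, -0.35]), (242, [0.012, -0.051, 0.045]), (250, [0.011, -0.049, 0.052]), (258, [0.01, -0.046, 0.059]), (266, [0.01, -0.044, 0.067]), (274, [0.034, -0.028, 0.115]), (282, [0.032, -0.027, 0.117]), (290, [0.029, -0.028, 0.116]), (298, [-0.002, -0.043, 0.073]), (306, [-0.007, -0.044, 0.073]), (314, [-0.329, -0.201, -0.35])]
```

View pics/w1c.png

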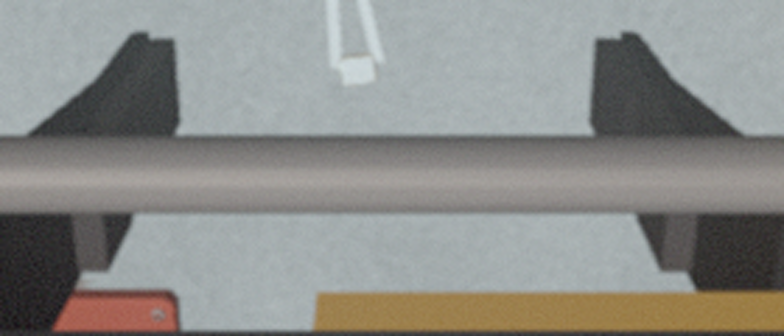

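>>> {"fn": "jog_arm", "kwargs": {"motion": [{"linear":[0,0,2],"delta_rot":[0,0,0],"grip":1},{"linear":[-0.5,0,4.5],"delta_rot":[0,0,0],"grip":1},{"linear":[-3,0,7],"delta_rot":[0,0,0],"grip":1},{"linear":[-4.5,0,8],"delta_rot":[0,0,0],"grip":1},{"linear":[-4.5,0,8],"delta_rot":[0,0,0],"grip":1}]}}

```text
t: 6.02
tcp_pos: [0.536, 0.1054, 0.2454]
tool_rot: [-0.0, 1.0, -0.01, 0.006]
ft_force: [1.2, -0.4, 0.5]
finger_gap: 0.006
```

```bash
python3 - <<'E'
from h import *
s=read_state();print(s["tcp_pos"],s["ft_force"].round(2),s["finger_gap"])
i,d,W=cloud("wrist"); save("pics/w8.png",i); np.savez("w8.npz",i=i,d=d,W=W)
W=W-s["tcp_pos"]
for u in (302,308,329,335): print(u,[(v,W[v,u].round(3).tolist()) for v in range(200,270,5)])
i,d,W=cloud("scene"); save("pics/s8.png",i)
E
```

```text
[0.53596707 0.10535381 0.24541929] [ 1.24 -0.4   0.52] 0.006229787328769372
302 [(200, [-0.046, 0.024, -0.248]), (205, [-0.054, 0.024, -0.248]), (210, [-0.062, 0.024, -0.248]), (215, [-0.07, 0.024, -0.247]), (220, [-0.078, 0.025, -0.248]), (225, [-0.086, 0.025, -0.249]), (230, [-0.094, 0.025, -0.247]), (235, [0.012, 0.008, 0.036]), (240, [0.012, 0.007, 0.043]), (245, [0.012, 0.007, 0.049]), (250, [0.011, 0.007, 0.053]), (255, [0.011, 0.007, 0.059]), (260, [0.036, 0.003, 0.114]), (265, [0.036, 0.003, 0.116])]
308 [(200, [-0.046, 0.014, -0.248]), (205, [-0.054, 0.015, -0.247]), (210, [-0.061, 0.015, -0.247]), (215, [-0.07, 0.015, -0.248]), (220, [-0.078, 0.015, -0.249]), (225, [-0.086, 0.016, -0.248]), (230, [-0.094, 0.016, -0.245]), (235, [0.01, 0.005, 0.031]), (240, [0.01, 0.004, 0.038]), (245, [0.01, 0.004, 0.045]), (250, [0.01, 0.004, 0.051]), (255, [nan, nan, nan]), (260, [0.01, 0.004, 0.063]), (265, [0.01, 0.003, 0.068])]
329 [(200, [-0.046, -0.017, -0.246]), (205, [-0.054, -0.017, -0.248]), (210, [-0.062, -0.017, -0.247]), (215, [-0.071, -0.017, -0.249]), (220, [-0.078, -0.017, -0.246]), (225, [-0.087, -0.017, -0.247]), (230, [-0.095, -0.017, -0.247]), (235, [0.011, -0.007, 0.035]), (240, [0.011, -0.007, 0.041]), (245, [0.012, -0.007, 0.049]), (250, [0.011, -0.007, 0.054]), (255, [0.011, -0.006, 0.06]), (260, [0.011, -0.006, 0.065]), (265, [0.012, -0.006, 0.071])]
335 [(200, [-0.047, -0.027, -0.248]), (205, [-0.054, -0.026, -0.245]), (210, [-0.062, -0.026, -0.247]), (215, [-0.071, -0.026, -0.247]), (220, [-0.079, -0.026, -0.248]), (225, [-0.087, -0.026, -0.247]), (230, [-0.095, -0.026, -0.246]), (235, [-0.103, -0.026, -0.247]), (240, [-0.112, -0.026, -0.248]), (245, [0.038, -0.007, 0.107]), (250, [0.037, -0.007, 0.11]), (255, [0.037, -0.006, 0.114]), (260, [0.037, -0.006, 0.117]), (265, [0.037, -0.006, 0.119])]
```

View pics/w8.png

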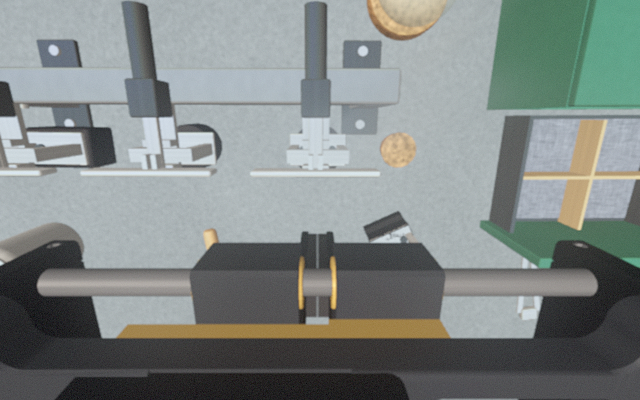

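View pics/s8.png

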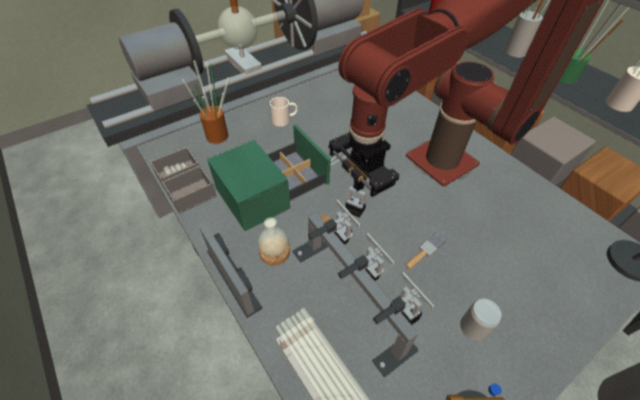

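>>> {"fn": "jog_arm", "kwargs": {"motion": [{"linear":[0,0,-2],"delta_rot":[0,0,0],"grip":0},{"linear":[0,0,-4],"delta_rot":[0,0,0],"grip":0},{"linear":[0,0,-6],"delta_rot":[0,0,0],"grip":0},{"linear":[0,0,-8],"delta_rot":[0,0,0],"grip":0},{"linear":[0,0,-10],"delta_rot":[0,0,0],"grip":0}]}}

```text
t: 6.53
tcp_pos: [0.5342, 0.105, 0.1363]
tool_rot: [0.0, 1.0, -0.01, -0.0]
ft_force: [0.9, 0.9, -0.0]
finger_gap: 0.3
```

>>> {"fn": "jog_arm", "kwargs": {"motion": [{"linear":[0,0,-2],"delta_rot":[0,0,0],"grip":0},{"linear":[0,0,-4],"delta_rot":[0,0,0],"grip":0},{"linear":[0,0,-4],"delta_rot":[0,0,0],"grip":0},{"linear":[0,0,-4],"delta_rot":[0,0,0],"grip":0},{"linear":[0,0,-4],"delta_rot":[0,0,0],"grip":0}]}}

```text
t: 6.95
tcp_pos: [0.5345, 0.1051, 0.0987]
tool_rot: [0.0, 1.0, -0.01, 0.0]
ft_force: [1.2, 0.2, 0.8]
finger_gap: 0.678
```

>>> {"fn": "jog_arm", "kwargs": {"motion": [{"linear":[0,0,0],"delta_rot":[0,0,0],"grip":0},{"linear":[0,0,0],"delta_rot":[0,0,0],"grip":0},{"linear":[0,0,0],"delta_rot":[0,0,0],"grip":0},{"linear":[0,0,0],"delta_rot":[0,0,0],"grip":0}]}}

```text
t: 7.28
tcp_pos: [0.5341, 0.1053, 0.0989]
tool_rot: [-0.0, 1.0, -0.01, 0.001]
ft_force: [0.5, -0.9, 0.1]
finger_gap: 0.958
```

```bash
python3 - <<'E'
from h import *
s=read_state();print(s["tcp_pos"],s["ft_force"].round(2),s["finger_gap"])
i,d,W=cloud("wrist"); save("pics/w9.png",i)
strips(W,[(200,450)],80,240)
E
```

```text
[0.53408595 0.10532779 0.09887016] [ 0.52 -0.92  0.06] 0.9579089104294961
strip 903 [0.5685 0.1031 0.1897] [[0.5672, 0.0572, 0.188], [0.5698, 0.1459, 0.1921]] [573.7 101.3  91.1  12.4  88.3]
cross 3345 [0.5775 0.098  0.1661] [[0.5665, 0.0764, 0.1627], [0.5917, 0.1313, 0.1699]] [578.4 103.9  56.3  26.8  89. ]
```

View pics/w9.png

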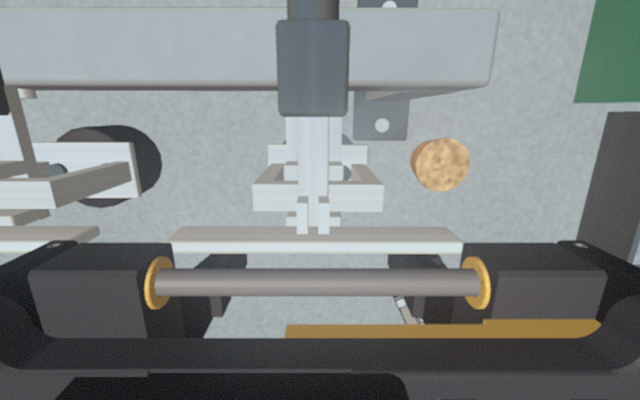

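>>> {"fn": "jog_arm", "kwargs": {"motion": [{"linear":[0,0,0.6],"delta_rot":[0,0,0],"grip":0},{"linear":[1.5,0,0.6],"delta_rot":[0,0,0],"grip":0},{"linear":[3,0,0.6],"delta_rot":[0,0,0],"grip":0},{"linear":[4.2,0,0.6],"delta_rot":[0,0,0],"grip":0},{"linear":[4.4,0,0.6],"delta_rot":[0,0,0],"grip":0}]}}

```text
t: 7.75
tcp_pos: [0.5778, 0.1051, 0.1046]
tool_rot: [0.0, 1.0, -0.01, -0.001]
ft_force: [-8.3, -0.5, 4.7]
finger_gap: 0.996
```

>>> {"fn": "jog_arm", "kwargs": {"motion": [{"linear":[0,0,0],"delta_rot":[0,0,0],"grip":0},{"linear":[0,0,0],"delta_rot":[0,0,0],"grip":0}]}}

```text
t: 7.92
tcp_pos: [0.5763, 0.1052, 0.1043]
tool_rot: [0.0, 1.0, -0.01, -0.001]
ft_force: [-6.6, -0.4, 4.5]
finger_gap: 0.997
```

```bash
python3 - <<'E'
from h import *
s=read_state();print(s["tcp_pos"],s["ft_force"].round(2),s["finger_gap"])
i,d,W=cloud("wrist"); save("pics/w10.png",i)
strips(W,[(180,470)],80,240)
E
```

```text
[0.57626384 0.10517855 0.10429335] [-6.56 -0.37  4.52] 0.997200515727081
  return _methods._mean(a, axis=axis, dtype=dtype,
  ret = um.true_divide(
Traceback (most recent call last):
  File "h.py", line 25, in strips
    print(n,m.sum(),np.median(P,0).round(4),np.percentile(P,[1,99],axis=0).round(4).tolist(),np.round(np.concatenate([np.ravel(q) for q in cv2.minAreaRect(P[:,:2].astype(np.float32)*1000)]),1))
                                            ~~~~~~~~~~~~~^^^^^^^^^^^^^^^^^
IndexError: index -1 is out of bounds for axis 0 with size 0
```

View pics/w10.png

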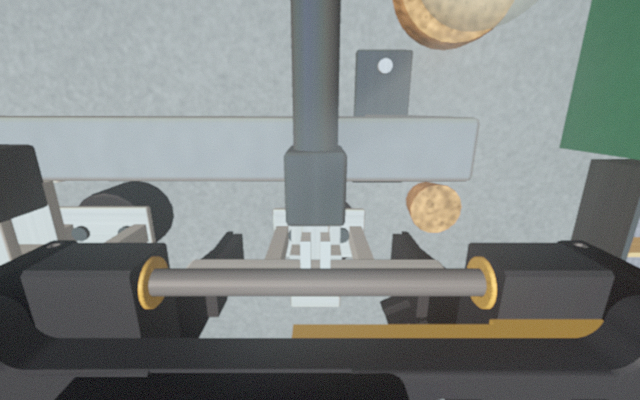

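>>> {"fn": "jog_arm", "kwargs": {"motion": [{"linear":[0.3,0,0],"delta_rot":[0,0,0],"grip":1},{"linear":[0.3,-0.1,0],"delta_rot":[0,0,0],"grip":1},{"linear":[0.3,-0.1,0],"delta_rot":[0,0,0],"grip":1},{"linear":[0.3,-0.1,0],"delta_rot":[0,0,0],"grip":1},{"linear":[0.3,-0.1,0],"delta_rot":[0,0,0],"grip":1}], "newtons": 30}}

```text
t: 8.38
tcp_pos: [0.5779, 0.1038, 0.1031]
tool_rot: [0.0, 1.0, -0.01, -0.003]
ft_force: [-7.6, -2.0, 0.9]
finger_gap: 0.705
```

>>> {"fn": "jog_arm", "kwargs": {"motion": [{"linear":[0,0,0],"delta_rot":[0,0,0],"grip":1},{"linear":[0,0,0],"delta_rot":[0,0,0],"grip":1},{"linear":[0,0,0],"delta_rot":[0,0,0],"grip":1}]}}

```text
t: 8.63
tcp_pos: [0.5778, 0.1038, 0.1031]
tool_rot: [0.0, 1.0, -0.01, -0.003]
ft_force: [-6.5, -1.5, 0.7]
finger_gap: 0.641
```

>>> {"fn": "jog_arm", "kwargs": {"motion": [{"linear":[0,0,0.5],"delta_rot":[0,0,0],"grip":1},{"linear":[0,0,1],"delta_rot":[0,0,0],"grip":1},{"linear":[0,0,1.5],"delta_rot":[0,0,0],"grip":1},{"linear":[0,0,2],"delta_rot":[0,0,0],"grip":1},{"linear":[0,0,2.2],"delta_rot":[0,0,0],"grip":1}]}}

```text
t: 9.05
tcp_pos: [0.5769, 0.1045, 0.124]
tool_rot: [-0.0, 1.0, -0.01, -0.004]
ft_force: [-7.2, 0.2, -8.9]
finger_gap: 0.639
```

```bash
python3 - <<'E'
from h import *
s=read_state();print(s["tcp_pos"],s["ft_force"].round(2),s["finger_gap"])
i,d,W=cloud("wrist"); save("pics/w11.png",i)
E
```

```text
[0.57689168 0.10446946 0.12397445] [-7.2   0.23 -8.88] 0.6388685295856898
```

View pics/w11.png

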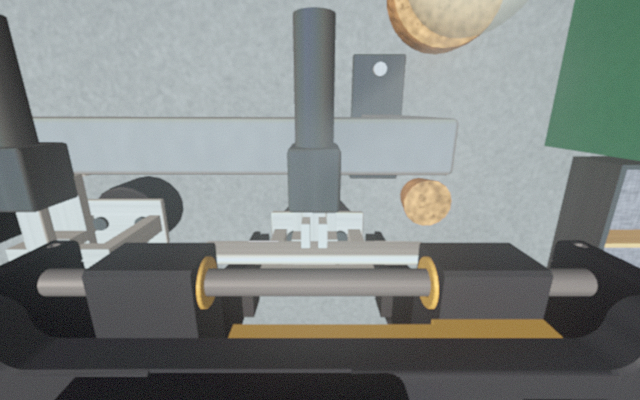

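>>> {"fn": "jog_arm", "kwargs": {"motion": [{"linear":[0,0,0.2],"delta_rot":[0,0,0],"grip":1},{"linear":[-1,0,0.3],"delta_rot":[0,0,0],"grip":1},{"linear":[-2.5,0,0.3],"delta_rot":[0,0,0],"grip":1},{"linear":[-4.5,0,0.3],"delta_rot":[0,0,0],"grip":1},{"linear":[-6.5,0,0.6],"delta_rot":[0,0,0],"grip":1}]}}

```text
t: 9.52
tcp_pos: [0.5139, 0.1043, 0.1309]
tool_rot: [0.0, 1.0, -0.01, -0.001]
ft_force: [-0.3, 0.0, -2.8]
finger_gap: 0.644
```

```bash
python3 - <<'E'
from h import *
s=read_state();print(s["tcp_pos"],s["ft_force"].round(2),s["finger_gap"])
i,d,W=cloud("wrist"); save("pics/w12.png",i); np.savez("w12.npz",i=i,W=W)
i,d,W=cloud("scene"); save("pics/s12.png",i)
E
```

```text
[0.51393061 0.10426667 0.13089168] [-0.33  0.03 -2.76] 0.6441967816337891
```

View pics/w12.png

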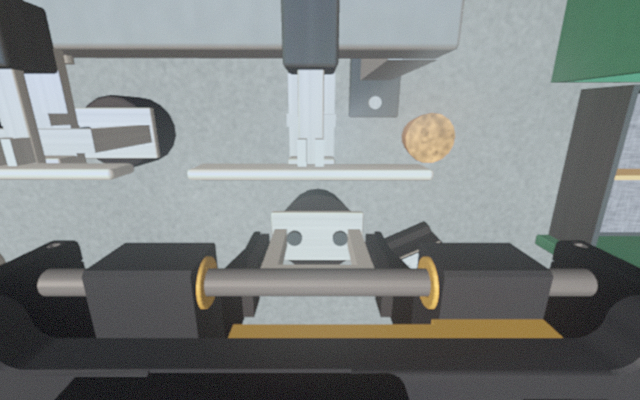

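View pics/s12.png

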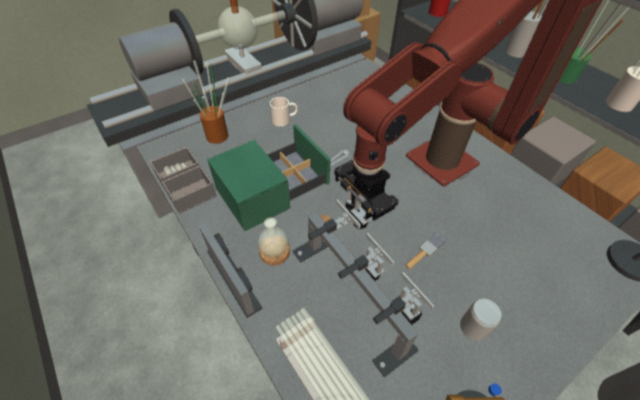

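>>> {"fn": "jog_arm", "kwargs": {"motion": [{"linear":[0,-1,3],"delta_rot":[0,0,0],"grip":1},{"linear":[0.5,-4,5.5],"delta_rot":[0,0,0],"grip":1},{"linear":[1,-8,7],"delta_rot":[0,0,0],"grip":1},{"linear":[1.5,-12,8],"delta_rot":[0,0,0],"grip":1},{"linear":[2,-16,8],"delta_rot":[0,0,0],"grip":1}]}}

```text
t: 10.03
tcp_pos: [0.5379, -0.0575, 0.2158]
tool_rot: [0.001, 1.0, -0.009, 0.003]
ft_force: [1.8, -0.1, -3.3]
finger_gap: 0.641
```

>>> {"fn": "jog_arm", "kwargs": {"motion": [{"linear":[0.6,-4,0],"delta_rot":[0,0,0],"grip":1},{"linear":[1.2,-8,0],"delta_rot":[0,0,0],"grip":1},{"linear":[1.8,-12,0],"delta_rot":[0,0,0],"grip":1},{"linear":[2.4,-16,0],"delta_rot":[0,0,0],"grip":1},{"linear":[3,-19,0],"delta_rot":[0,0,0],"grip":1}]}}

```text
t: 10.45
tcp_pos: [0.5657, -0.2496, 0.212]
tool_rot: [0.001, 1.0, -0.011, 0.0]
ft_force: [-0.2, 0.9, -3.9]
finger_gap: 0.638
```

>>> {"fn": "jog_arm", "kwargs": {"motion": [{"linear":[0.3,-3,0],"delta_rot":[0,0,0],"grip":1},{"linear":[0.3,-4.5,0],"delta_rot":[0,0,0],"grip":1},{"linear":[0.3,-4.5,0],"delta_rot":[0,0,0],"grip":1},{"linear":[0.3,-4.5,0],"delta_rot":[0,0,0],"grip":1}]}}

```text
t: 10.78
tcp_pos: [0.5684, -0.2913, 0.2115]
tool_rot: [-0.0, 1.0, -0.011, -0.0]
ft_force: [-0.4, 0.4, -3.0]
finger_gap: 0.64
```

```bash
python3 - <<'E'
from h import *
s=read_state();print(s["tcp_pos"],s["ft_force"].round(2),s["finger_gap"])
i,d,W=cloud("wrist"); save("pics/w13.png",i); np.savez("w13.npz",i=i,W=W)
E
```

```text
[ 0.56837637 -0.2912887   0.21149527] [-0.37  0.42 -3.02] 0.6396150223608799
```

View pics/w13.png

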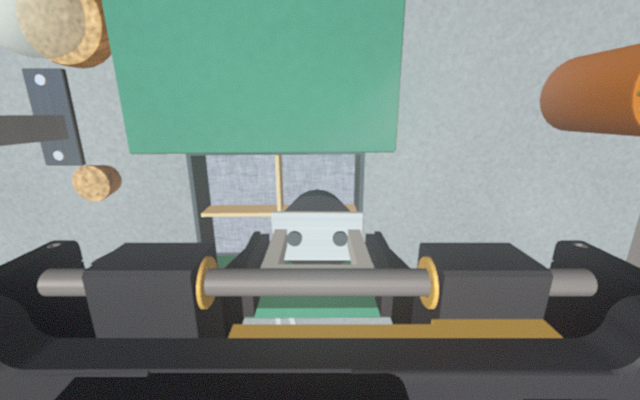

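>>> {"fn": "jog_arm", "kwargs": {"motion": [{"linear":[-0.2,-0.2,-3.5],"delta_rot":[0,0,0],"grip":1},{"linear":[-0.2,-0.2,-7],"delta_rot":[0,0,0],"grip":1},{"linear":[-0.2,-0.2,-10],"delta_rot":[0,0,0],"grip":1},{"linear":[-0.2,-0.2,-12.5],"delta_rot":[0,0,0],"grip":1},{"linear":[-0.2,-0.2,-13.5],"delta_rot":[0,0,0],"grip":1}]}}

```text
t: 11.25
tcp_pos: [0.5641, -0.2891, 0.0723]
tool_rot: [-0.002, 1.0, -0.009, -0.003]
ft_force: [-0.2, 0.4, -4.8]
finger_gap: 0.642
```

>>> {"fn": "jog_arm", "kwargs": {"motion": [{"linear":[0,0,-0.3],"delta_rot":[0,0,0],"grip":1},{"linear":[0,0,-0.5],"delta_rot":[0,0,0],"grip":1},{"linear":[0,0,-0.5],"delta_rot":[0,0,0],"grip":1}]}}

```text
t: 11.5
tcp_pos: [0.5679, -0.2929, 0.0738]
tool_rot: [0.001, 1.0, -0.01, 0.001]
ft_force: [-0.2, -0.9, -3.1]
finger_gap: 0.642
```

```bash
python3 - <<'E'
from h import *
s=read_state();print(s["tcp_pos"],s["ft_force"].round(2),s["finger_gap"])
i,d,W=cloud("wrist"); save("pics/w14.png",i); np.savez("w14.npz",i=i,W=W)
E
```

```text
[ 0.56786177 -0.29292322  0.07383036] [-0.24 -0.89 -3.09] 0.6423853719841699
```

View pics/w14.png

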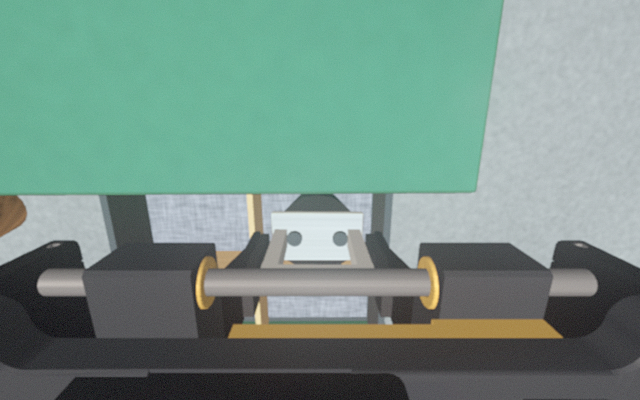

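>>> {"fn": "jog_arm", "kwargs": {"motion": [{"linear":[0,0,-0.2],"delta_rot":[0,0,0],"grip":1},{"linear":[0,0,-0.4],"delta_rot":[0,0,0],"grip":1},{"linear":[0,0,-0.6],"delta_rot":[0,0,0],"grip":1},{"linear":[0,0,-0.7],"delta_rot":[0,0,0],"grip":1}]}}

```text
t: 11.88
tcp_pos: [0.5665, -0.2928, 0.0651]
tool_rot: [0.0, 1.0, -0.01, 0.0]
ft_force: [1.1, 1.0, -3.7]
finger_gap: 0.64
```

>>> {"fn": "jog_arm", "kwargs": {"motion": [{"linear":[0,0,-0.1],"delta_rot":[0,0,0],"grip":1},{"linear":[0,0,-0.2],"delta_rot":[0,0,0],"grip":1},{"linear":[0,0,-0.2],"delta_rot":[0,0,0],"grip":1}]}}

```text
t: 12.13
tcp_pos: [0.5667, -0.2928, 0.0632]
tool_rot: [0.0, 1.0, -0.01, 0.0]
ft_force: [-0.2, 0.4, -0.5]
finger_gap: 0.641
```

>>> {"fn": "jog_arm", "kwargs": {"motion": [{"linear":[0,0,-0.1],"delta_rot":[0,0,0],"grip":1},{"linear":[0,0,-0.1],"delta_rot":[0,0,0],"grip":1}]}}

```text
t: 12.3
tcp_pos: [0.5672, -0.2928, 0.0631]
tool_rot: [0.0, 1.0, -0.01, 0.001]
ft_force: [-0.5, 1.8, 4.4]
finger_gap: 0.641
```

>>> {"fn": "jog_arm", "kwargs": {"motion": [{"linear":[0,0,0],"delta_rot":[0,0,0],"grip":0.15},{"linear":[0,0,0],"delta_rot":[0,0,0],"grip":0.15},{"linear":[0,0,0],"delta_rot":[0,0,0],"grip":0.15},{"linear":[0,0,0],"delta_rot":[0,0,0],"grip":0.15}]}}

```text
t: 12.63
tcp_pos: [0.5665, -0.2929, 0.0619]
tool_rot: [0.0, 1.0, -0.01, 0.0]
ft_force: [-0.6, 1.1, 0.2]
finger_gap: 0.822
```

>>> {"fn": "jog_arm", "kwargs": {"motion": [{"linear":[0,0,2],"delta_rot":[0,0,0],"grip":0.15},{"linear":[0,0,5],"delta_rot":[0,0,0],"grip":0.15},{"linear":[0,0,9],"delta_rot":[0,0,0],"grip":0.15},{"linear":[0,0,13],"delta_rot":[0,0,0],"grip":0},{"linear":[0,0,16],"delta_rot":[0,0,0],"grip":0}]}}

```text
t: 13.05
tcp_pos: [0.5672, -0.2933, 0.2256]
tool_rot: [0.001, 1.0, -0.01, 0.001]
ft_force: [0.5, -0.3, -0.2]
finger_gap: 0.929
```

```bash
python3 - <<'E'
from h import *
s=read_state();print(s["tcp_pos"],s["ft_force"].round(2),s["finger_gap"])
i,d,W=cloud("wrist"); save("pics/w15.png",i); np.savez("w15.npz",i=i,W=W)
E
```

```text
[ 0.56718191 -0.2932513   0.22562662] [ 0.55 -0.26 -0.15] 0.9291058537194509
```

View pics/w15.png

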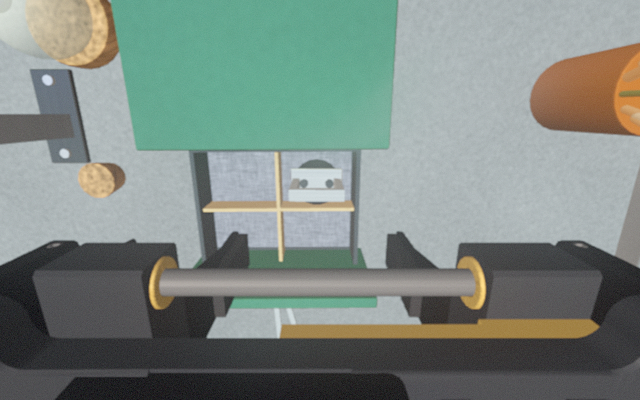

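>>> {"fn": "jog_arm", "kwargs": {"motion": [{"linear":[-0.8,4,0],"delta_rot":[0,0,0],"grip":0},{"linear":[-1.5,8,0],"delta_rot":[0,0,0],"grip":0},{"linear":[-2,12,0],"delta_rot":[0,0,0],"grip":0},{"linear":[-2.6,16,0],"delta_rot":[0,0,0],"grip":0},{"linear":[-3,20,0],"delta_rot":[0,0,0],"grip":0}]}}

```text
t: 13.52
tcp_pos: [0.5357, -0.0913, 0.2216]
tool_rot: [0.0, 1.0, -0.011, -0.0]
ft_force: [0.5, 0.4, 1.1]
finger_gap: 1.001
```

>>> {"fn": "jog_arm", "kwargs": {"motion": [{"linear":[0,4,0],"delta_rot":[0,0,0],"grip":0},{"linear":[0,8,0],"delta_rot":[0,0,0],"grip":0},{"linear":[0,12,0],"delta_rot":[0,0,0],"grip":0},{"linear":[0,16,0],"delta_rot":[0,0,0],"grip":0},{"linear":[0,20,0],"delta_rot":[0,0,0],"grip":0}]}}

```text
t: 13.93
tcp_pos: [0.5361, 0.1091, 0.2219]
tool_rot: [0.0, 1.0, -0.01, 0.0]
ft_force: [0.6, -0.0, 0.1]
finger_gap: 1.001
```

>>> {"fn": "jog_arm", "kwargs": {"motion": [{"linear":[0,4,0],"delta_rot":[0,0,0],"grip":0},{"linear":[0,8,0],"delta_rot":[0,0,0],"grip":0},{"linear":[0,12,0],"delta_rot":[0,0,0],"grip":0},{"linear":[0,13.9,0],"delta_rot":[0,0,0],"grip":0},{"linear":[0,13.9,0],"delta_rot":[0,0,0],"grip":0}]}}

```text
t: 14.35
tcp_pos: [0.5357, 0.2505, 0.2214]
tool_rot: [-0.001, 1.0, -0.008, -0.0]
ft_force: [-0.2, 0.0, -1.5]
finger_gap: 1.004
```

```bash
python3 - <<'E'
from h import *
s=read_state();print(s["tcp_pos"],s["ft_force"].round(2),s["finger_gap"])
i,d,W=cloud("wrist"); save("pics/w16.png",i); np.savez("w16.npz",i=i,W=W)
strips(W,[(70,225),(240,400)],120,190)
E
```

```text
[0.5356813  0.25045047 0.22139767] [-0.2   0.   -1.53] 1.0038709248018978
strip 1044 [0.5729 0.3839 0.1937] [[0.5689, 0.3326, 0.1883], [0.5756, 0.4324, 0.1955]] [572.3 383.2 102.7   5.4  88.7]
cross 849 [0.5848 0.3759 0.1662] [[0.5738, 0.3585, 0.1624], [0.5976, 0.4141, 0.1699]] [587.1 385.9  57.5  24.7  80.3]
strip 1087 [0.57   0.2451 0.1935] [[0.5662, 0.1943, 0.1883], [0.5728, 0.2984, 0.1954]] [569.3 246.2 106.3   5.6  88.6]
cross 875 [0.5815 0.2525 0.1662] [[0.5717, 0.2185, 0.1642], [0.5946, 0.2732, 0.1698]] [582.5 245.7  55.1  24.7  88.7]
```

View pics/w16.png

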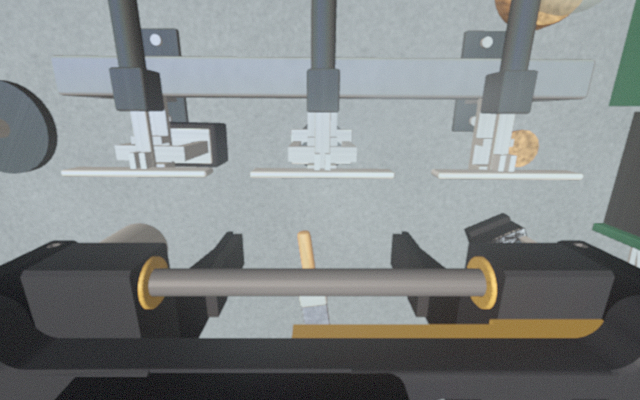

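>>> {"fn": "jog_arm", "kwargs": {"motion": [{"linear":[0,-0.2,-3],"delta_rot":[0,0,0],"grip":0},{"linear":[0,-0.2,-6],"delta_rot":[0,0,0],"grip":0},{"linear":[0,-0.2,-9],"delta_rot":[0,0,0],"grip":0},{"linear":[0,-0.2,-11.6],"delta_rot":[0,0,0],"grip":0},{"linear":[0,-0.2,-11.6],"delta_rot":[0,0,0],"grip":0}]}}

```text
t: 14.82
tcp_pos: [0.5321, 0.2412, 0.0993]
tool_rot: [0.002, 1.0, -0.011, -0.005]
ft_force: [-0.9, -0.2, -0.1]
finger_gap: 0.999
```

>>> {"fn": "jog_arm", "kwargs": {"motion": [{"linear":[0,0,0],"delta_rot":[0,0,0],"grip":0},{"linear":[0,0,0],"delta_rot":[0,0,0],"grip":0},{"linear":[0,0,0],"delta_rot":[0,0,0],"grip":0}]}}

```text
t: 15.07
tcp_pos: [0.5385, 0.2443, 0.1087]
tool_rot: [-0.001, 1.0, -0.01, 0.002]
ft_force: [-0.5, -0.1, 0.4]
finger_gap: 1.003
```

>>> {"fn": "jog_arm", "kwargs": {"motion": [{"linear":[0.8,0.1,-0.4],"delta_rot":[0,0,0],"grip":0},{"linear":[1.8,0.1,-0.4],"delta_rot":[0,0,0],"grip":0},{"linear":[2.8,0.1,-0.4],"delta_rot":[0,0,0],"grip":0},{"linear":[3.8,0.1,-0.4],"delta_rot":[0,0,0],"grip":0},{"linear":[4.4,0.1,-0.4],"delta_rot":[0,0,0],"grip":0}]}}

```text
t: 15.48
tcp_pos: [0.5812, 0.2451, 0.1027]
tool_rot: [0.0, 1.0, -0.01, -0.001]
ft_force: [-7.8, -2.8, 4.9]
finger_gap: 0.999
```

>>> {"fn": "jog_arm", "kwargs": {"motion": [{"linear":[0,0,0],"delta_rot":[0,0,0],"grip":0},{"linear":[0,0,0],"delta_rot":[0,0,0],"grip":0},{"linear":[0,0,0],"delta_rot":[0,0,0],"grip":0}]}}

```text
t: 15.73
tcp_pos: [0.5804, 0.2451, 0.1026]
tool_rot: [0.0, 1.0, -0.01, -0.001]
ft_force: [-7.2, -1.2, 4.4]
finger_gap: 1.0
```

```bash
python3 - <<'E'
from h import *
s=read_state();print(s["tcp_pos"],s["ft_force"].round(2),s["finger_gap"])
i,d,W=cloud("wrist"); save("pics/w17.png",i); np.savez("w17.npz",i=i,W=W)
E
```

```text
[0.5804305  0.2451427  0.10259351] [-7.23 -1.2   4.39] 1.0003064399656583
```

View pics/w17.png

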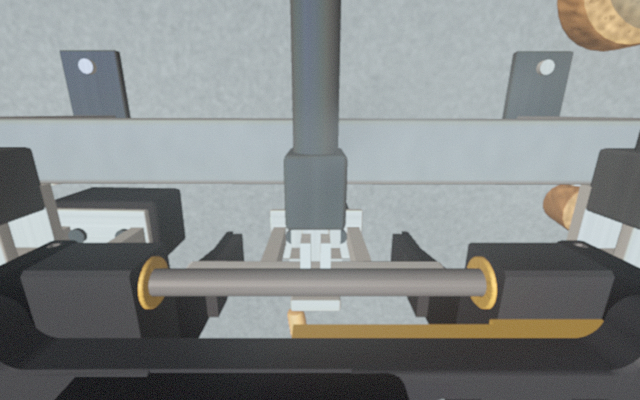

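Good; grip.

>>> {"fn": "jog_arm", "kwargs": {"motion": [{"linear":[0,0,0],"delta_rot":[0,0,0],"grip":1},{"linear":[0,0.1,0],"delta_rot":[0,0,0],"grip":1},{"linear":[0,0.1,0],"delta_rot":[0,0,0],"grip":1},{"linear":[0,0.1,0],"delta_rot":[0,0,0],"grip":1},{"linear":[0,0.1,0],"delta_rot":[0,0,0],"grip":1}], "newtons": 30}}

```text
t: 16.2
tcp_pos: [0.5793, 0.2457, 0.1013]
tool_rot: [0.001, 1.0, -0.01, -0.002]
ft_force: [-6.8, -2.7, 0.2]
finger_gap: 0.708
```

>>> {"fn": "jog_arm", "kwargs": {"motion": [{"linear":[0,0,0],"delta_rot":[0,0,0],"grip":1},{"linear":[0,0,0],"delta_rot":[0,0,0],"grip":1},{"linear":[0,0,0],"delta_rot":[0,0,0],"grip":1}]}}

```text
t: 16.45
tcp_pos: [0.5793, 0.2456, 0.1013]
tool_rot: [0.001, 1.0, -0.01, -0.002]
ft_force: [-6.8, -1.3, -0.3]
finger_gap: 0.64
```

>>> {"fn": "jog_arm", "kwargs": {"motion": [{"linear":[0,0,0.5],"delta_rot":[0,0,0],"grip":1},{"linear":[0,0,1],"delta_rot":[0,0,0],"grip":1},{"linear":[0,0,1.5],"delta_rot":[0,0,0],"grip":1},{"linear":[0,0,2],"delta_rot":[0,0,0],"grip":1},{"linear":[0,0,2.4],"delta_rot":[0,0,0],"grip":1}]}}

```text
t: 16.87
tcp_pos: [0.5776, 0.246, 0.1232]
tool_rot: [0.001, 1.0, -0.01, -0.004]
ft_force: [-6.5, 0.1, -7.8]
finger_gap: 0.639
```

>>> {"fn": "jog_arm", "kwargs": {"motion": [{"linear":[0,0,0.2],"delta_rot":[0,0,0],"grip":1},{"linear":[-1,0,0.3],"delta_rot":[0,0,0],"grip":1},{"linear":[-2.5,0,0.3],"delta_rot":[0,0,0],"grip":1},{"linear":[-4.5,0,0.3],"delta_rot":[0,0,0],"grip":1},{"linear":[-6.5,0,0.6],"delta_rot":[0,0,0],"grip":1}]}}

```text
t: 17.28
tcp_pos: [0.5148, 0.246, 0.1311]
tool_rot: [0.0, 1.0, -0.01, -0.0]
ft_force: [-1.1, 1.5, -3.7]
finger_gap: 0.638
```

>>> {"fn": "jog_arm", "kwargs": {"motion": [{"linear":[0,-1,3],"delta_rot":[0,0,0],"grip":1},{"linear":[0.5,-4,5.5],"delta_rot":[0,0,0],"grip":1},{"linear":[1,-8,8],"delta_rot":[0,0,0],"grip":1},{"linear":[1.5,-12,9],"delta_rot":[0,0,0],"grip":1},{"linear":[2,-16,9],"delta_rot":[0,0,0],"grip":1}]}}

```text
t: 17.7
tcp_pos: [0.5372, 0.0894, 0.2263]
tool_rot: [-0.0, 1.0, -0.009, 0.004]
ft_force: [-2.5, 1.8, -3.9]
finger_gap: 0.639
```

```bash
python3 - <<'E'
from h import *
s=read_state();print(s["tcp_pos"],s["ft_force"].round(2),s["finger_gap"])
i,d,W=cloud("wrist"); save("pics/w18.png",i); np.savez("w18.npz",i=i,W=W)
E
```

```text
[0.53715019 0.08937797 0.22625416] [-2.49  1.75 -3.88] 0.6388760097057957
```

View pics/w18.png

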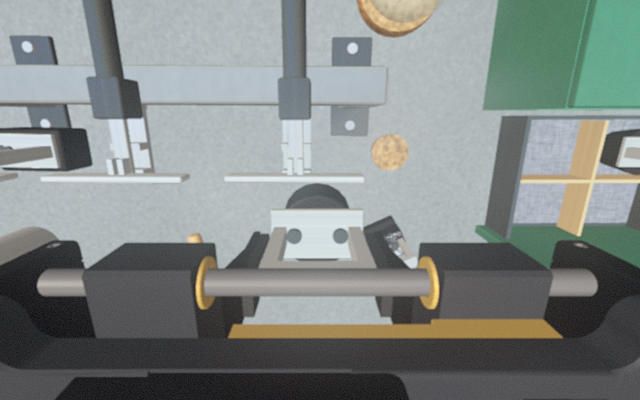

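>>> {"fn": "jog_arm", "kwargs": {"motion": [{"linear":[0.5,-4,0],"delta_rot":[0,0,0],"grip":1},{"linear":[1,-8,0],"delta_rot":[0,0,0],"grip":1},{"linear":[1.5,-12,0],"delta_rot":[0,0,0],"grip":1},{"linear":[2,-16,0],"delta_rot":[0,0,0],"grip":1},{"linear":[2.5,-20,0],"delta_rot":[0,0,0],"grip":1}]}}

```text
t: 18.17
tcp_pos: [0.5603, -0.1119, 0.222]
tool_rot: [0.0, 1.0, -0.01, 0.001]
ft_force: [2.3, 1.3, -3.1]
finger_gap: 0.644
```

>>> {"fn": "jog_arm", "kwargs": {"motion": [{"linear":[0.6,-4,0],"delta_rot":[0,0,0],"grip":1},{"linear":[0.6,-8,0],"delta_rot":[0,0,0],"grip":1},{"linear":[0.6,-8.3,0],"delta_rot":[0,0,0],"grip":1},{"linear":[0.6,-8.3,0],"delta_rot":[0,0,0],"grip":1}]}}

```text
t: 18.5
tcp_pos: [0.5658, -0.1956, 0.2214]
tool_rot: [0.0, 1.0, -0.012, -0.0]
ft_force: [-0.3, 0.8, -2.7]
finger_gap: 0.64
```

```bash
python3 - <<'E'
from h import *
s=read_state();print(s["tcp_pos"],s["ft_force"].round(2),s["finger_gap"])
i,d,W=cloud("wrist"); save("pics/w19.png",i); np.savez("w19.npz",i=i,W=W)
E
```

```text
[ 0.56578246 -0.19563474  0.22138577] [-0.29  0.76 -2.7 ] 0.6404169714484387
```

View pics/w19.png

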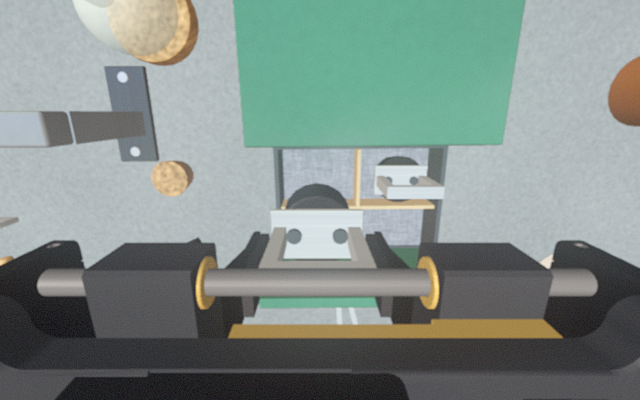

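>>> {"fn": "jog_arm", "kwargs": {"motion": [{"linear":[0,-0.1,-3.5],"delta_rot":[0,0,0],"grip":1},{"linear":[0,-0.1,-7],"delta_rot":[0,0,0],"grip":1},{"linear":[0,-0.1,-10.5],"delta_rot":[0,0,0],"grip":1},{"linear":[0,-0.1,-13],"delta_rot":[0,0,0],"grip":1},{"linear":[0,-0.1,-14.2],"delta_rot":[0,0,0],"grip":1}]}}

```text
t: 18.97
tcp_pos: [0.5634, -0.1905, 0.0753]
tool_rot: [-0.002, 1.0, -0.009, -0.003]
ft_force: [-0.1, 1.1, -4.0]
finger_gap: 0.64
```

>>> {"fn": "jog_arm", "kwargs": {"motion": [{"linear":[0,0,-0.2],"delta_rot":[0,0,0],"grip":1},{"linear":[0,0,-0.4],"delta_rot":[0,0,0],"grip":1},{"linear":[0,0,-0.6],"delta_rot":[0,0,0],"grip":1},{"linear":[0,0,-0.6],"delta_rot":[0,0,0],"grip":1}]}}

```text
t: 19.3
tcp_pos: [0.5677, -0.1943, 0.076]
tool_rot: [0.001, 1.0, -0.01, 0.002]
ft_force: [0.3, 0.5, -3.4]
finger_gap: 0.638
```

>>> {"fn": "jog_arm", "kwargs": {"motion": [{"linear":[0,-0.1,-0.3],"delta_rot":[0,0,0],"grip":1},{"linear":[0,-0.1,-0.6],"delta_rot":[0,0,0],"grip":1},{"linear":[0,-0.1,-0.9],"delta_rot":[0,0,0],"grip":1},{"linear":[0,-0.1,-1],"delta_rot":[0,0,0],"grip":1},{"linear":[0,-0.1,-1],"delta_rot":[0,0,0],"grip":1}]}}

```text
t: 19.72
tcp_pos: [0.5656, -0.1949, 0.0633]
tool_rot: [-0.0, 1.0, -0.01, -0.0]
ft_force: [0.3, 0.7, -3.4]
finger_gap: 0.641
```

>>> {"fn": "jog_arm", "kwargs": {"motion": [{"linear":[0,0,-0.1],"delta_rot":[0,0,0],"grip":1},{"linear":[0,0,-0.2],"delta_rot":[0,0,0],"grip":1},{"linear":[0,0,-0.2],"delta_rot":[0,0,0],"grip":1}]}}

```text
t: 19.97
tcp_pos: [0.566, -0.195, 0.0617]
tool_rot: [0.0, 1.0, -0.01, -0.0]
ft_force: [0.1, -0.2, -3.3]
finger_gap: 0.639
```

>>> {"fn": "jog_arm", "kwargs": {"motion": [{"linear":[0,0,-0.1],"delta_rot":[0,0,0],"grip":1},{"linear":[0,0,-0.15],"delta_rot":[0,0,0],"grip":1},{"linear":[0,0,-0.15],"delta_rot":[0,0,0],"grip":1}]}}

```text
t: 20.22
tcp_pos: [0.5669, -0.195, 0.0615]
tool_rot: [0.0, 1.0, -0.01, 0.001]
ft_force: [-1.3, 1.5, 5.0]
finger_gap: 0.639
```

Contact made; release and rise.

>>> {"fn": "jog_arm", "kwargs": {"motion": [{"linear":[0,0,0],"delta_rot":[0,0,0],"grip":0.15},{"linear":[0,0,0],"delta_rot":[0,0,0],"grip":0.15},{"linear":[0,0,0],"delta_rot":[0,0,0],"grip":0.15},{"linear":[0,0,0],"delta_rot":[0,0,0],"grip":0.15}]}}

```text
t: 20.55
tcp_pos: [0.5659, -0.195, 0.0601]
tool_rot: [0.0, 1.0, -0.01, -0.0]
ft_force: [0.4, 0.2, 0.0]
finger_gap: 0.822
```

>>> {"fn": "jog_arm", "kwargs": {"motion": [{"linear":[0,0,2],"delta_rot":[0,0,0],"grip":0.15},{"linear":[0,0,5],"delta_rot":[0,0,0],"grip":0.15},{"linear":[0,0,9],"delta_rot":[0,0,0],"grip":0.15},{"linear":[0,0,13],"delta_rot":[0,0,0],"grip":0},{"linear":[0,0,16],"delta_rot":[0,0,0],"grip":0}]}}

```text
t: 20.97
tcp_pos: [0.5667, -0.1953, 0.2238]
tool_rot: [0.001, 1.0, -0.01, 0.001]
ft_force: [0.5, -0.5, 0.6]
finger_gap: 0.93
```

```bash
python3 - <<'E'
from h import *
s=read_state();print(s["tcp_pos"],s["ft_force"].round(2),s["finger_gap"])
i,d,W=cloud("wrist"); save("pics/w20.png",i); np.savez("w20.npz",i=i,W=W)
E
```

```text
[ 0.56670034 -0.19533646  0.22384299] [ 0.47 -0.48  0.59] 0.9301625239194077
```

View pics/w20.png

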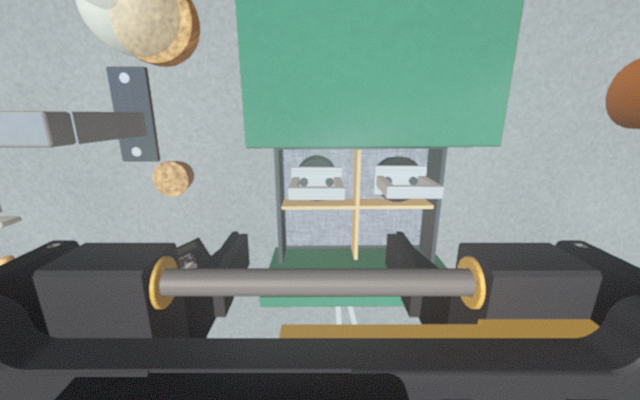

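>>> {"fn": "jog_arm", "kwargs": {"motion": [{"linear":[-0.8,4,0],"delta_rot":[0,0,0],"grip":0},{"linear":[-1.5,8,0],"delta_rot":[0,0,0],"grip":0},{"linear":[-2,12,0],"delta_rot":[0,0,0],"grip":0},{"linear":[-2.6,16,0],"delta_rot":[0,0,0],"grip":0},{"linear":[-2.8,20,0],"delta_rot":[0,0,0],"grip":0}]}}

```text
t: 21.43
tcp_pos: [0.537, 0.0065, 0.22]
tool_rot: [0.0, 1.0, -0.011, -0.0]
ft_force: [1.2, -0.2, -0.1]
finger_gap: 0.999
```

>>> {"fn": "jog_arm", "kwargs": {"motion": [{"linear":[0,4,0],"delta_rot":[0,0,0],"grip":0},{"linear":[0,8,0],"delta_rot":[0,0,0],"grip":0},{"linear":[0,12,0],"delta_rot":[0,0,0],"grip":0},{"linear":[0,16,0],"delta_rot":[0,0,0],"grip":0},{"linear":[0,20,0],"delta_rot":[0,0,0],"grip":0}]}}

```text
t: 21.85
tcp_pos: [0.5376, 0.207, 0.22]
tool_rot: [0.0, 1.0, -0.01, 0.0]
ft_force: [0.9, 0.5, 0.3]
finger_gap: 1.005
```

>>> {"fn": "jog_arm", "kwargs": {"motion": [{"linear":[0,4,0],"delta_rot":[0,0,0],"grip":0},{"linear":[0,8,0],"delta_rot":[0,0,0],"grip":0},{"linear":[0,12,0],"delta_rot":[0,0,0],"grip":0},{"linear":[0,16,0],"delta_rot":[0,0,0],"grip":0},{"linear":[0,18.1,0],"delta_rot":[0,0,0],"grip":0}]}}

```text
t: 22.27
tcp_pos: [0.5369, 0.3903, 0.2195]
tool_rot: [-0.001, 1.0, -0.009, -0.0]
ft_force: [-0.5, -1.1, 0.0]
finger_gap: 1.004
```

>>> {"fn": "jog_arm", "kwargs": {"motion": [{"linear":[0,0,-2],"delta_rot":[0,0,0],"grip":0},{"linear":[0,0,-2],"delta_rot":[0,0,0],"grip":0},{"linear":[0,0,-2],"delta_rot":[0,0,0],"grip":0}]}}

```text
t: 22.52
tcp_pos: [0.5368, 0.3854, 0.1981]
tool_rot: [0.001, 1.0, -0.01, -0.002]
ft_force: [-0.2, -0.3, 0.1]
finger_gap: 1.001
```

```bash
python3 - <<'E'
from h import *
s=read_state();print(s["tcp_pos"],s["ft_force"].round(2),s["finger_gap"])
i,d,W=cloud("wrist"); save("pics/w21.png",i); np.savez("w21.npz",i=i,W=W)
strips(W,[(235,410)],110,195)
E
```

```text
[0.53676969 0.38540872 0.19811618] [-0.19 -0.26  0.09] 1.0014150059910876
strip 1396 [0.5731 0.3863 0.1935] [[0.5696, 0.3344, 0.1883], [0.5759, 0.4377, 0.1952]] [572.7 386.  106.4   5.5  89.1]
cross 1106 [0.5844 0.3929 0.1662] [[0.5747, 0.359, 0.1635], [0.5977, 0.4142, 0.1699]] [585.8 386.6  55.9  24.7  88.1]
```

View pics/w21.png

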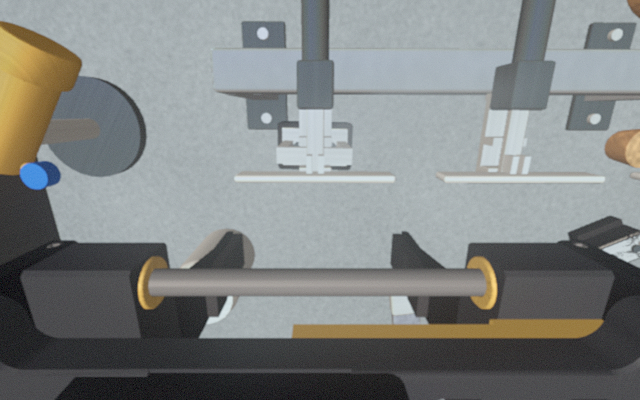

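```bash
python3 - <<'E'
from h import *
W=np.load("w21.npz")["W"]
for u,v in [(78,70),(60,90),(30,100),(40,176),(20,40),(10,200),(45,210)]: print(u,v,W[v,u].round(3))
E
```

```text
78 70 [0.654 0.593 0.102]
60 90 [0.637 0.603 0.115]
30 100 [0.629 0.621 0.126]
40 176 [0.564 0.635 0.121]
20 40 [0.671 0.605 0.139]
10 200 [ 0.46   0.989 -0.179]
45 210 [ 0.417  0.991 -0.247]
```

>>> {"fn": "jog_arm", "kwargs": {"motion": [{"linear":[0,0,-2.5],"delta_rot":[0,0,0],"grip":0},{"linear":[0,0,-5],"delta_rot":[0,0,0],"grip":0},{"linear":[0,0,-7.5],"delta_rot":[0,0,0],"grip":0},{"linear":[0,0,-9.4],"delta_rot":[0,0,0],"grip":0},{"linear":[0,0,-9.4],"delta_rot":[0,0,0],"grip":0}]}}

```text
t: 22.98
tcp_pos: [0.5359, 0.3834, 0.1021]
tool_rot: [0.002, 1.0, -0.011, -0.003]
ft_force: [-1.0, 0.5, -0.1]
finger_gap: 0.998
```

>>> {"fn": "jog_arm", "kwargs": {"motion": [{"linear":[0,0,0],"delta_rot":[0,0,0],"grip":0},{"linear":[0,0,0],"delta_rot":[0,0,0],"grip":0},{"linear":[0,0,0],"delta_rot":[0,0,0],"grip":0}]}}

```text
t: 23.23
tcp_pos: [0.5398, 0.3866, 0.1092]
tool_rot: [-0.001, 1.0, -0.01, 0.002]
ft_force: [-0.3, 0.3, -0.7]
finger_gap: 1.0
```

>>> {"fn": "jog_arm", "kwargs": {"motion": [{"linear":[0.8,0,-0.4],"delta_rot":[0,0,0],"grip":0},{"linear":[1.8,0,-0.4],"delta_rot":[0,0,0],"grip":0},{"linear":[2.8,0,-0.4],"delta_rot":[0,0,0],"grip":0},{"linear":[3.8,0,-0.4],"delta_rot":[0,0,0],"grip":0},{"linear":[4.6,0,-0.4],"delta_rot":[0,0,0],"grip":0}]}}

```text
t: 23.65
tcp_pos: [0.5845, 0.3858, 0.1028]
tool_rot: [0.0, 1.0, -0.01, -0.001]
ft_force: [-7.6, -1.5, 4.8]
finger_gap: 1.001
```

>>> {"fn": "jog_arm", "kwargs": {"motion": [{"linear":[0,0,0],"delta_rot":[0,0,0],"grip":0},{"linear":[0,0,0],"delta_rot":[0,0,0],"grip":0},{"linear":[0,0,0],"delta_rot":[0,0,0],"grip":0}]}}

```text
t: 23.9
tcp_pos: [0.5838, 0.3858, 0.1025]
tool_rot: [0.0, 1.0, -0.01, -0.001]
ft_force: [-7.5, -1.4, 4.3]
finger_gap: 1.0
```

```bash
python3 - <<'E'
from h import *
s=read_state();print(s["tcp_pos"],s["ft_force"].round(2),s["finger_gap"])
i,d,W=cloud("wrist"); save("pics/w22.png",i)
E
```

```text
[0.58375879 0.38584124 0.10254911] [-7.53 -1.39  4.31] 0.9996571233215487
```

View pics/w22.png

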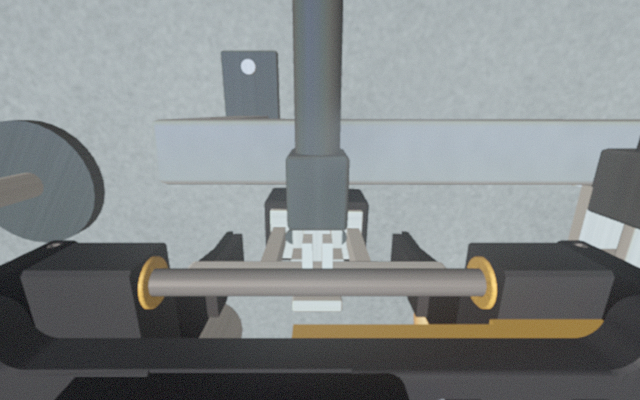

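>>> {"fn": "jog_arm", "kwargs": {"motion": [{"linear":[0,0,0],"delta_rot":[0,0,0],"grip":1},{"linear":[0,0.1,0],"delta_rot":[0,0,0],"grip":1},{"linear":[0,0.1,0],"delta_rot":[0,0,0],"grip":1},{"linear":[0,0.1,0],"delta_rot":[0,0,0],"grip":1},{"linear":[0,0.1,0],"delta_rot":[0,0,0],"grip":1}], "newtons": 30}}

```text
t: 24.37
tcp_pos: [0.5826, 0.3863, 0.1011]
tool_rot: [0.001, 1.0, -0.01, -0.002]
ft_force: [-6.9, -2.2, 0.8]
finger_gap: 0.705
```

>>> {"fn": "jog_arm", "kwargs": {"motion": [{"linear":[0,0,0],"delta_rot":[0,0,0],"grip":1},{"linear":[0,0,0],"delta_rot":[0,0,0],"grip":1},{"linear":[0,0,0],"delta_rot":[0,0,0],"grip":1}]}}

```text
t: 24.62
tcp_pos: [0.5827, 0.3863, 0.1011]
tool_rot: [0.001, 1.0, -0.01, -0.002]
ft_force: [-7.0, -1.6, 0.8]
finger_gap: 0.64
```

>>> {"fn": "jog_arm", "kwargs": {"motion": [{"linear":[0,0,0.5],"delta_rot":[0,0,0],"grip":1},{"linear":[0,0,1],"delta_rot":[0,0,0],"grip":1},{"linear":[0,0,1.5],"delta_rot":[0,0,0],"grip":1},{"linear":[0,0,2],"delta_rot":[0,0,0],"grip":1},{"linear":[0,0,2.4],"delta_rot":[0,0,0],"grip":1}]}}

```text
t: 25.03
tcp_pos: [0.581, 0.3864, 0.1228]
tool_rot: [0.001, 1.0, -0.01, -0.004]
ft_force: [-6.3, 1.3, -7.4]
finger_gap: 0.639
```

>>> {"fn": "jog_arm", "kwargs": {"motion": [{"linear":[0,0,0.2],"delta_rot":[0,0,0],"grip":1},{"linear":[-1,0,0.3],"delta_rot":[0,0,0],"grip":1},{"linear":[-2.5,0,0.3],"delta_rot":[0,0,0],"grip":1},{"linear":[-4.5,0,0.3],"delta_rot":[0,0,0],"grip":1},{"linear":[-6.5,0,0.6],"delta_rot":[0,0,0],"grip":1}]}}

```text
t: 25.45
tcp_pos: [0.5183, 0.3864, 0.1308]
tool_rot: [0.001, 1.0, -0.01, -0.0]
ft_force: [0.8, 0.1, -3.5]
finger_gap: 0.64
```

>>> {"fn": "jog_arm", "kwargs": {"motion": [{"linear":[0,-1,3],"delta_rot":[0,0,0],"grip":1},{"linear":[0,-4,5.5],"delta_rot":[0,0,0],"grip":1},{"linear":[0,-8,8],"delta_rot":[0,0,0],"grip":1},{"linear":[0,-12,9],"delta_rot":[0,0,0],"grip":1},{"linear":[0,-16,9],"delta_rot":[0,0,0],"grip":1}]}}

```text
t: 25.87
tcp_pos: [0.521, 0.2296, 0.2263]
tool_rot: [-0.001, 1.0, -0.009, 0.004]
ft_force: [1.8, -1.0, -1.9]
finger_gap: 0.641
```

>>> {"fn": "jog_arm", "kwargs": {"motion": [{"linear":[0,-4,0],"delta_rot":[0,0,0],"grip":1},{"linear":[0,-8,0],"delta_rot":[0,0,0],"grip":1},{"linear":[0,-12,0],"delta_rot":[0,0,0],"grip":1},{"linear":[0,-16,0],"delta_rot":[0,0,0],"grip":1},{"linear":[0,-20,0],"delta_rot":[0,0,0],"grip":1}]}}

```text
t: 26.28
tcp_pos: [0.5189, 0.0279, 0.2224]
tool_rot: [0.0, 1.0, -0.01, 0.001]
ft_force: [1.2, 0.1, -3.3]
finger_gap: 0.642
```

```bash
python3 - <<'E'
from h import *
s=read_state();print(s["tcp_pos"],s["ft_force"].round(2),s["finger_gap"])
i,d,W=cloud("wrist"); save("pics/w23.png",i)
E
```

```text
[0.51893452 0.02792474 0.22244399] [ 1.24  0.07 -3.28] 0.6421020781606893
```

View pics/w23.png

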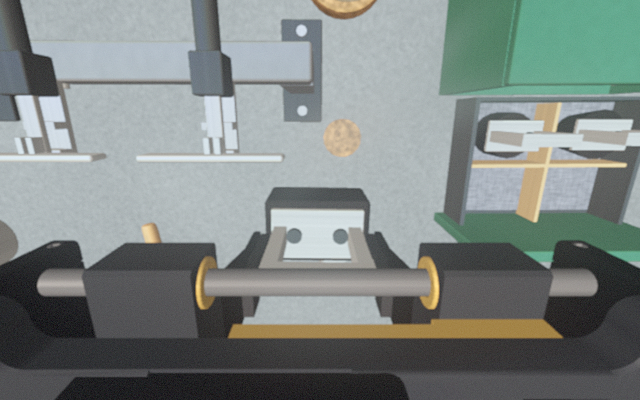

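>>> {"fn": "jog_arm", "kwargs": {"motion": [{"linear":[-0.6,-4,0],"delta_rot":[0,0,0],"grip":1},{"linear":[-1.2,-8,0],"delta_rot":[0,0,0],"grip":1},{"linear":[-1.8,-12,0],"delta_rot":[0,0,0],"grip":1},{"linear":[-2.3,-16,0],"delta_rot":[0,0,0],"grip":1},{"linear":[-2.5,-20,0],"delta_rot":[0,0,0],"grip":1}]}}

```text
t: 26.75
tcp_pos: [0.4934, -0.1719, 0.2225]
tool_rot: [0.0, 1.0, -0.01, 0.0]
ft_force: [0.7, 0.3, -4.2]
finger_gap: 0.64
```

>>> {"fn": "jog_arm", "kwargs": {"motion": [{"linear":[0,-4,0],"delta_rot":[0,0,0],"grip":1},{"linear":[0,-8,0],"delta_rot":[0,0,0],"grip":1},{"linear":[0,-11.9,0],"delta_rot":[0,0,0],"grip":1},{"linear":[0,-11.9,0],"delta_rot":[0,0,0],"grip":1},{"linear":[0,-11.9,-1],"delta_rot":[0,0,0],"grip":1}]}}

```text
t: 27.17
tcp_pos: [0.4947, -0.292, 0.2138]
tool_rot: [0.001, 1.0, -0.012, 0.001]
ft_force: [0.7, 1.1, -3.0]
finger_gap: 0.641
```

```bash
python3 - <<'E'
from h import *
s=read_state();print(s["tcp_pos"],s["ft_force"].round(2),s["finger_gap"])
i,d,W=cloud("wrist"); save("pics/w24.png",i)
E
```

```text
[ 0.49470786 -0.29200387  0.2137798 ] [ 0.65  1.14 -3.03] 0.641195638902889
```

View pics/w24.png

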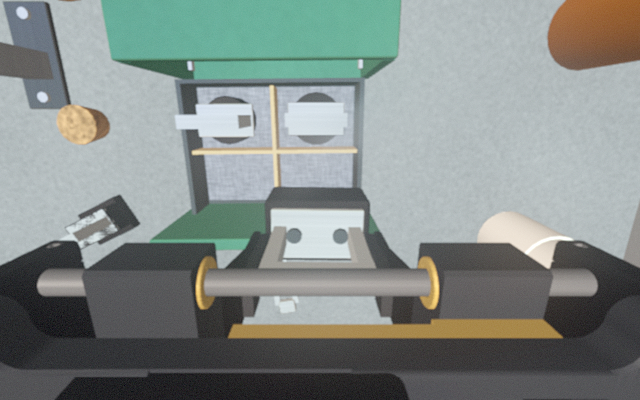

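>>> {"fn": "jog_arm", "kwargs": {"motion": [{"linear":[-0.2,0,-3.5],"delta_rot":[0,0,0],"grip":1},{"linear":[-0.2,0,-7],"delta_rot":[0,0,0],"grip":1},{"linear":[-0.2,0,-10],"delta_rot":[0,0,0],"grip":1},{"linear":[-0.2,0,-12.5],"delta_rot":[0,0,0],"grip":1},{"linear":[-0.2,0,-13.4],"delta_rot":[0,0,0],"grip":1}]}}

```text
t: 27.63
tcp_pos: [0.4892, -0.2847, 0.0729]
tool_rot: [-0.003, 1.0, -0.009, -0.003]
ft_force: [-1.4, 0.7, -4.7]
finger_gap: 0.637
```

>>> {"fn": "jog_arm", "kwargs": {"motion": [{"linear":[0,0,0],"delta_rot":[0,0,0],"grip":1},{"linear":[0,0,-0.2],"delta_rot":[0,0,0],"grip":1},{"linear":[0,0,-0.4],"delta_rot":[0,0,0],"grip":1},{"linear":[0,0,-0.4],"delta_rot":[0,0,0],"grip":1}]}}

```text
t: 27.97
tcp_pos: [0.4934, -0.2896, 0.0761]
tool_rot: [0.001, 1.0, -0.01, 0.001]
ft_force: [-0.1, 0.4, -3.0]
finger_gap: 0.638
```

>>> {"fn": "jog_arm", "kwargs": {"motion": [{"linear":[-0.1,-0.2,-0.3],"delta_rot":[0,0,0],"grip":1},{"linear":[-0.1,-0.2,-0.6],"delta_rot":[0,0,0],"grip":1},{"linear":[-0.1,-0.2,-0.9],"delta_rot":[0,0,0],"grip":1},{"linear":[-0.1,-0.2,-1.1],"delta_rot":[0,0,0],"grip":1},{"linear":[-0.1,-0.2,-1.1],"delta_rot":[0,0,0],"grip":1}]}}

```text
t: 28.38
tcp_pos: [0.4906, -0.2906, 0.0625]
tool_rot: [-0.0, 1.0, -0.01, -0.0]
ft_force: [0.2, 0.0, -4.3]
finger_gap: 0.642
```

>>> {"fn": "jog_arm", "kwargs": {"motion": [{"linear":[0,0,-0.1],"delta_rot":[0,0,0],"grip":1},{"linear":[0,0,-0.2],"delta_rot":[0,0,0],"grip":1},{"linear":[0,0,-0.2],"delta_rot":[0,0,0],"grip":1}]}}

```text
t: 28.63
tcp_pos: [0.4912, -0.291, 0.0613]
tool_rot: [0.0, 1.0, -0.01, 0.0]
ft_force: [0.2, -0.0, -3.6]
finger_gap: 0.638
```

>>> {"fn": "jog_arm", "kwargs": {"motion": [{"linear":[0,0,-0.1],"delta_rot":[0,0,0],"grip":1},{"linear":[0,0,-0.15],"delta_rot":[0,0,0],"grip":1},{"linear":[0,0,-0.15],"delta_rot":[0,0,0],"grip":1}]}}

```text
t: 28.88
tcp_pos: [0.4918, -0.2911, 0.0611]
tool_rot: [0.0, 1.0, -0.01, 0.001]
ft_force: [-1.0, 2.8, 4.8]
finger_gap: 0.647
```

>>> {"fn": "jog_arm", "kwargs": {"motion": [{"linear":[0,0,0],"delta_rot":[0,0,0],"grip":0.15},{"linear":[0,0,0],"delta_rot":[0,0,0],"grip":0.15},{"linear":[0,0,0],"delta_rot":[0,0,0],"grip":0.15},{"linear":[0,0,0],"delta_rot":[0,0,0],"grip":0.15}]}}

```text
t: 29.22
tcp_pos: [0.4911, -0.2911, 0.0597]
tool_rot: [0.0, 1.0, -0.01, 0.0]
ft_force: [-0.3, -0.9, 1.1]
finger_gap: 0.819
```

>>> {"fn": "jog_arm", "kwargs": {"motion": [{"linear":[0,0,2],"delta_rot":[0,0,0],"grip":0.15},{"linear":[0,0,5],"delta_rot":[0,0,0],"grip":0.15},{"linear":[0,0,9],"delta_rot":[0,0,0],"grip":0.15},{"linear":[0,0,13],"delta_rot":[0,0,0],"grip":0},{"linear":[0,0,17],"delta_rot":[0,0,0],"grip":0}]}}

```text
t: 29.63
tcp_pos: [0.4906, -0.2907, 0.2311]
tool_rot: [-0.0, 1.0, -0.01, -0.0]
ft_force: [0.8, -1.0, -0.3]
finger_gap: 0.93
```

>>> {"fn": "jog_arm", "kwargs": {"motion": [{"linear":[-2,4,1],"delta_rot":[0,0,0],"grip":0},{"linear":[-4,8,2],"delta_rot":[0,0,0],"grip":0},{"linear":[-6,12,3],"delta_rot":[0,0,0],"grip":0},{"linear":[-7,16,4],"delta_rot":[0,0,0],"grip":0},{"linear":[-7,20,4],"delta_rot":[0,0,0],"grip":0}]}}

```text
t: 30.05
tcp_pos: [0.4208, -0.101, 0.2708]
tool_rot: [0.001, 1.0, -0.011, 0.001]
ft_force: [1.3, -0.2, 0.0]
finger_gap: 0.998
```

>>> {"fn": "jog_arm", "kwargs": {"motion": [{"linear":[0,2,0],"delta_rot":[0,0,0],"grip":0},{"linear":[0,2,0],"delta_rot":[0,0,0],"grip":0},{"linear":[0,2,0],"delta_rot":[0,0,0],"grip":0},{"linear":[0,2,0],"delta_rot":[0,0,0],"grip":0}]}}

```text
t: 30.38
tcp_pos: [0.4219, -0.0821, 0.2691]
tool_rot: [0.0, 1.0, -0.01, 0.0]
ft_force: [-0.3, -2.0, -0.2]
finger_gap: 1.0
```

```bash
python3 - <<'E'
from h import *
s=read_state();print(s["tcp_pos"],s["ft_force"].round(2),s["finger_gap"])
i,d,W=cloud("wrist"); save("pics/w25.png",i); np.savez("w25.npz",i=i,W=W)
E
```

```text
[ 0.42188404 -0.08214076  0.26909874] [-0.27 -1.98 -0.2 ] 1.0001614752148726
```

View pics/w25.png

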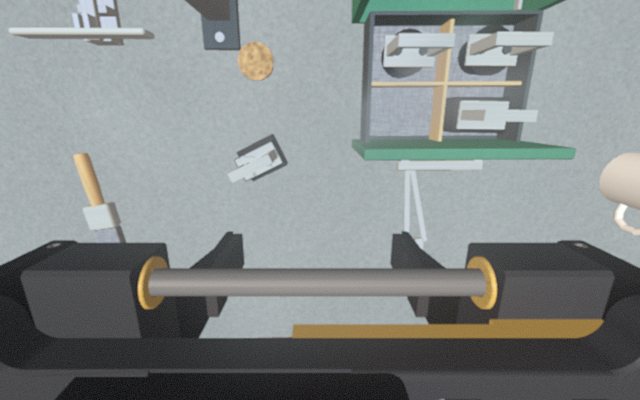

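```bash
cat >> h.py <<'E'
def step(W,u0,u1,v0,v1):
    S=np.zeros(W.shape[:2],bool); S[v0:v1,u0:u1]=True
    m=S&(W[...,2]>.095)&(W[...,2]<.106);P=W[m]
    r=cv2.minAreaRect(P[:,:2].astype(np.float32)*1000)
    b=cv2.boxPoints(r);e=b[1]-b[0];f=b[2]-b[1];L=e if np.hypot(*e)>np.hypot(*f) else f
    if L[1]<0:L=-L
    # pca as well
    c=np.cov((P[:,:2]-P[:,:2].mean(0)).T);w,V=np.linalg.eigh(c);l=V[:,1]*np.sign(V[1,1])
    print(m.sum(),"ctr",np.round(r[0],1),"mean",P.mean(0).round(4),"size",np.round(r[1],1),"yaw rect",np.arctan2(-L[0],L[1]),"pca",np.arctan2(-l[0],l[1]))
E
python3 - <<'E'
from h import *
W=np.load("w25.npz")["W"]
step(W,220,290,125,190)
E
```

```text
467 ctr [436.8   0. ] mean [ 4.37e-01 -4.00e-04  9.90e-02] size [12.  56.7] yaw rect 0.4255325 pca 0.4260671539718027
```

>>> {"fn": "jog_arm", "kwargs": {"motion": [{"linear":[0.5,2,-2],"delta_rot":[0,0,0.12],"grip":0},{"linear":[1,4,-4],"delta_rot":[0,0,0.24],"grip":0},{"linear":[1.5,6,-6],"delta_rot":[0,0,0.36],"grip":0},{"linear":[1.5,8.2,-7],"delta_rot":[0,0,0.446],"grip":0},{"linear":[1.5,8.2,-7],"delta_rot":[0,0,0.446],"grip":0}]}}

```text
t: 30.85
tcp_pos: [0.4349, 0.0023, 0.1956]
tool_rot: [-0.002, 0.977, 0.213, -0.003]
ft_force: [0.2, 0.1, 0.1]
finger_gap: 1.001
```

>>> {"fn": "jog_arm", "kwargs": {"motion": [{"linear":[0,0,0],"delta_rot":[0,0,0],"grip":0},{"linear":[0,0,0],"delta_rot":[0,0,0],"grip":0},{"linear":[0,0,0],"delta_rot":[0,0,0],"grip":0}]}}

```text
t: 31.1
tcp_pos: [0.4375, -0.0009, 0.1999]
tool_rot: [0.0, 0.978, 0.21, 0.001]
ft_force: [0.7, -0.4, 0.6]
finger_gap: 0.997
```

```bash
python3 - <<'E'
from h import *
s=read_state();print(s["tcp_pos"],s["tool_rot"],s["finger_gap"])
i,d,W=cloud("wrist"); save("pics/w26.png",i); np.savez("w26.npz",i=i,W=W)
step(W,250,380,130,265)
E
```

```text
[ 0.43750849 -0.00092715  0.19994273] [4.69989003e-04 9.77712809e-01 2.09945589e-01 5.39755124e-04] 0.9974674859248739
662 ctr [4.367e+02 1.000e-01] mean [ 4.371e-01 -1.000e-04  9.890e-02] size [12.1 55.1] yaw rect 0.4305307 pca 0.4261743751893776
```

View pics/w26.png

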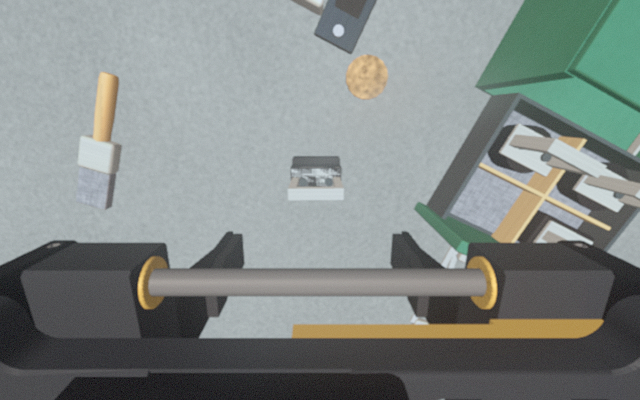

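>>> {"fn": "jog_arm", "kwargs": {"motion": [{"linear":[0,0,-4],"delta_rot":[0,0,0],"grip":0},{"linear":[0,0,-8],"delta_rot":[0,0,0],"grip":0},{"linear":[0,0,-12],"delta_rot":[0,0,0],"grip":0},{"linear":[0,0,-14.5],"delta_rot":[0,0,0],"grip":0},{"linear":[0,0,-15],"delta_rot":[0,0,0],"grip":0}]}}

```text
t: 31.57
tcp_pos: [0.433, 0.0003, 0.0449]
tool_rot: [-0.001, 0.978, 0.21, -0.004]
ft_force: [-1.4, -1.0, -0.4]
finger_gap: 0.999
```

>>> {"fn": "jog_arm", "kwargs": {"motion": [{"linear":[0,0,-0.5],"delta_rot":[0,0,0],"grip":0},{"linear":[0,0,-0.8],"delta_rot":[0,0,0],"grip":0},{"linear":[0,0,-0.8],"delta_rot":[0,0,0],"grip":0},{"linear":[0,0,-0.8],"delta_rot":[0,0,0],"grip":0}]}}

```text
t: 31.9
tcp_pos: [0.4386, 0.0, 0.0431]
tool_rot: [0.001, 0.977, 0.211, 0.002]
ft_force: [-0.4, 0.1, -0.1]
finger_gap: 1.001
```

```bash
python3 - <<'E'
from h import *
s=read_state();print(s["tcp_pos"],s["tool_rot"],s["finger_gap"],s["ft_force"])
i,d,W=cloud("wrist"); save("pics/w27.png",i)
E
```

```text
[4.38601606e-01 5.18686805e-06 4.30512738e-02] [6.74030254e-04 9.77453855e-01 2.11141967e-01 1.60502529e-03] 1.0008993804281334 [-0.3715656   0.14457507 -0.05386955]
```

View pics/w27.png

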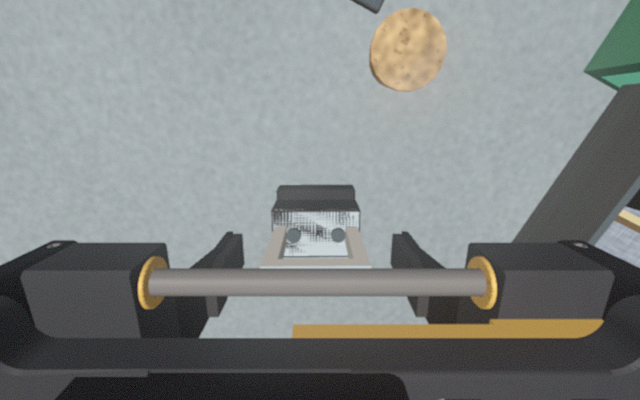

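Lower 0.4 cm and grip.

>>> {"fn": "jog_arm", "kwargs": {"motion": [{"linear":[0,0,-0.4],"delta_rot":[0,0,0],"grip":1},{"linear":[0,0,-0.4],"delta_rot":[0,0,0],"grip":1},{"linear":[0,0,-0.4],"delta_rot":[0,0,0],"grip":1},{"linear":[0,0,-0.4],"delta_rot":[0,0,0],"grip":1},{"linear":[0,0,-0.4],"delta_rot":[0,0,0],"grip":1}], "newtons": 30}}

```text
t: 32.37
tcp_pos: [0.4368, 0.0005, 0.0372]
tool_rot: [0.0, 0.977, 0.211, 0.0]
ft_force: [0.7, -0.2, -0.0]
finger_gap: 0.704
```

>>> {"fn": "jog_arm", "kwargs": {"motion": [{"linear":[0,0,0],"delta_rot":[0,0,0],"grip":1},{"linear":[0,0,0],"delta_rot":[0,0,0],"grip":1},{"linear":[0,0,0],"delta_rot":[0,0,0],"grip":1}]}}

```text
t: 32.62
tcp_pos: [0.4369, 0.0004, 0.0372]
tool_rot: [0.0, 0.977, 0.211, 0.0]
ft_force: [0.6, -0.5, 0.2]
finger_gap: 0.64
```

>>> {"fn": "jog_arm", "kwargs": {"motion": [{"linear":[0,0,1],"delta_rot":[0,0,0],"grip":1},{"linear":[0,0,3],"delta_rot":[0,0,0],"grip":1},{"linear":[0,0,6],"delta_rot":[0,0,0],"grip":1},{"linear":[0,0,10],"delta_rot":[0,0,0],"grip":1},{"linear":[0,0,14],"delta_rot":[0,0,0],"grip":1}]}}

```text
t: 33.03
tcp_pos: [0.4352, 0.0008, 0.178]
tool_rot: [-0.001, 0.977, 0.211, -0.001]
ft_force: [0.3, -0.2, -2.7]
finger_gap: 0.643
```

```bash
python3 - <<'E'
from h import *
s=read_state();print(s["tcp_pos"],s["tool_rot"],s["finger_gap"],s["ft_force"])
i,d,W=cloud("wrist"); save("pics/w28.png",i)
E
```

```text
[0.43515725 0.00076368 0.1779893 ] [-6.18309261e-04  9.77424839e-01  2.11277622e-01 -1.43843300e-03] 0.6434282573044288 [ 0.26214961 -0.17444565 -2.65151148]
```

View pics/w28.png

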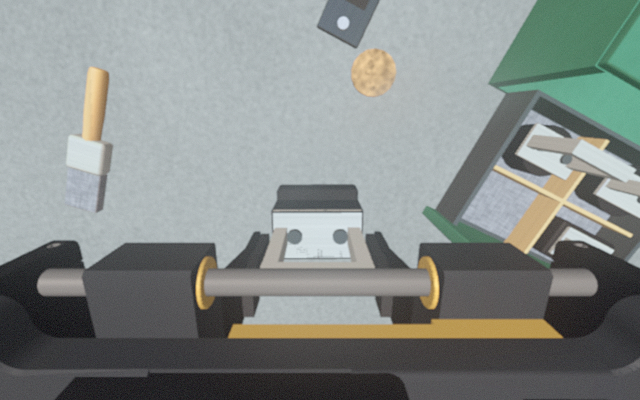

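>>> {"fn": "jog_arm", "kwargs": {"motion": [{"linear":[1.4,-3,2],"delta_rot":[0,0,-0.11],"grip":1},{"linear":[3,-7,4],"delta_rot":[0,0,-0.22],"grip":1},{"linear":[4.4,-11,4],"delta_rot":[0,0,-0.33],"grip":1},{"linear":[5.8,-15,4],"delta_rot":[0,0,-0.44],"grip":1},{"linear":[5.8,-18.5,4],"delta_rot":[0,0,-0.44],"grip":1}]}}

```text
t: 33.5
tcp_pos: [0.4963, -0.1862, 0.218]
tool_rot: [0.0, 1.0, -0.01, 0.001]
ft_force: [0.5, 0.2, -3.0]
finger_gap: 0.635
```

>>> {"fn": "jog_arm", "kwargs": {"motion": [{"linear":[0,-1.1,0],"delta_rot":[0,0,0],"grip":1},{"linear":[0,-1.1,0],"delta_rot":[0,0,0],"grip":1},{"linear":[0,-1.1,0],"delta_rot":[0,0,0],"grip":1},{"linear":[0,-1.1,0],"delta_rot":[0,0,0],"grip":1}]}}

```text
t: 33.83
tcp_pos: [0.4944, -0.1943, 0.2168]
tool_rot: [-0.001, 1.0, -0.007, -0.0]
ft_force: [-0.0, 0.4, -2.4]
finger_gap: 0.639
```

```bash
python3 - <<'E'
from h import *
s=read_state();print(s["tcp_pos"],s["tool_rot"],s["finger_gap"],s["ft_force"])
i,d,W=cloud("wrist"); save("pics/w29.png",i); np.savez("w29.npz",i=i,W=W)
E
```

```text
[ 0.4943983  -0.19430697  0.21683606] [-5.95793209e-04  9.99976665e-01 -6.79528070e-03 -3.72861990e-04] 0.6389326572584406 [-0.00946251  0.36880473 -2.35689901]
```

View pics/w29.png

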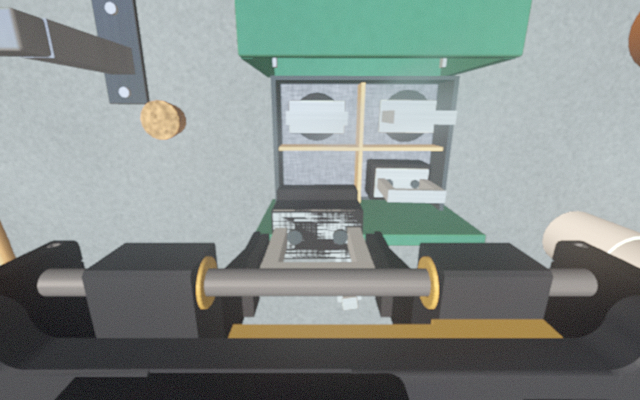

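>>> {"fn": "jog_arm", "kwargs": {"motion": [{"linear":[-0.1,-0.1,-3.5],"delta_rot":[0,0,0],"grip":1},{"linear":[-0.1,-0.1,-7],"delta_rot":[0,0,0],"grip":1},{"linear":[-0.1,-0.1,-10],"delta_rot":[0,0,0],"grip":1},{"linear":[-0.1,-0.1,-12.5],"delta_rot":[0,0,0],"grip":1},{"linear":[-0.1,-0.1,-13.6],"delta_rot":[0,0,0],"grip":1}]}}

```text
t: 34.3
tcp_pos: [0.4913, -0.1935, 0.0773]
tool_rot: [-0.002, 1.0, -0.006, -0.003]
ft_force: [-0.4, 0.2, -4.2]
finger_gap: 0.641
```

>>> {"fn": "jog_arm", "kwargs": {"motion": [{"linear":[0,0,0],"delta_rot":[0,0,0],"grip":1},{"linear":[0,0,-0.2],"delta_rot":[0,0,0],"grip":1},{"linear":[0,0,-0.4],"delta_rot":[0,0,0],"grip":1},{"linear":[0,0,-0.4],"delta_rot":[0,0,0],"grip":1}]}}

```text
t: 34.63
tcp_pos: [0.4952, -0.1971, 0.079]
tool_rot: [0.001, 1.0, -0.007, 0.001]
ft_force: [0.4, 0.4, -2.2]
finger_gap: 0.642
```

>>> {"fn": "jog_arm", "kwargs": {"motion": [{"linear":[-0.1,0,-0.4],"delta_rot":[0,0,0],"grip":1},{"linear":[-0.1,0,-0.8],"delta_rot":[0,0,0],"grip":1},{"linear":[-0.1,0,-1.1],"delta_rot":[0,0,0],"grip":1},{"linear":[-0.1,0,-1.2],"delta_rot":[0,0,0],"grip":1},{"linear":[-0.1,0,-1.2],"delta_rot":[0,0,0],"grip":1}]}}

```text
t: 35.05
tcp_pos: [0.4924, -0.1964, 0.0646]
tool_rot: [-0.0, 1.0, -0.007, -0.0]
ft_force: [0.3, 0.5, -2.4]
finger_gap: 0.641
```

>>> {"fn": "jog_arm", "kwargs": {"motion": [{"linear":[0,0,-0.1],"delta_rot":[0,0,0],"grip":1},{"linear":[0,0,-0.2],"delta_rot":[0,0,0],"grip":1},{"linear":[0,0,-0.2],"delta_rot":[0,0,0],"grip":1}]}}

```text
t: 35.3
tcp_pos: [0.4935, -0.1967, 0.0642]
tool_rot: [0.0, 1.0, -0.007, 0.001]
ft_force: [-1.1, 1.0, 3.6]
finger_gap: 0.641
```

Contact; release, rise.

>>> {"fn": "jog_arm", "kwargs": {"motion": [{"linear":[0,0,0],"delta_rot":[0,0,0],"grip":0.15},{"linear":[0,0,0],"delta_rot":[0,0,0],"grip":0.15},{"linear":[0,0,0],"delta_rot":[0,0,0],"grip":0.15},{"linear":[0,0,0],"delta_rot":[0,0,0],"grip":0.15}]}}

```text
t: 35.63
tcp_pos: [0.4928, -0.1966, 0.0631]
tool_rot: [0.0, 1.0, -0.007, 0.0]
ft_force: [0.1, -0.6, 0.5]
finger_gap: 0.822
```

>>> {"fn": "jog_arm", "kwargs": {"motion": [{"linear":[0,0,2],"delta_rot":[0,0,0],"grip":0.15},{"linear":[0,0,5],"delta_rot":[0,0,0],"grip":0.15},{"linear":[0,0,9],"delta_rot":[0,0,0],"grip":0.15},{"linear":[0,0,13],"delta_rot":[0,0,0],"grip":0.5},{"linear":[0,0,17],"delta_rot":[0,0,0],"grip":1}]}}

```text
t: 36.05
tcp_pos: [0.4923, -0.1963, 0.2346]
tool_rot: [-0.0, 1.0, -0.007, -0.0]
ft_force: [0.9, -0.3, -0.3]
finger_gap: 0.772
```

>>> {"fn": "jog_arm", "kwargs": {"motion": [{"linear":[-3,-1,0],"delta_rot":[0,0,0],"grip":1},{"linear":[-6,-2,0],"delta_rot":[0,0,0],"grip":1},{"linear":[-9,-3,0],"delta_rot":[0,0,0],"grip":1},{"linear":[-11,-4,0],"delta_rot":[0,0,0],"grip":1},{"linear":[-11,-4.5,0],"delta_rot":[0,0,0],"grip":1}]}}

```text
t: 36.47
tcp_pos: [0.3801, -0.2424, 0.2333]
tool_rot: [0.001, 1.0, -0.008, -0.0]
ft_force: [-0.3, 0.6, 0.5]
finger_gap: 0.403
```

```bash
python3 - <<'E'
from h import *
s=read_state();print(s["tcp_pos"],s["tool_rot"],s["finger_gap"],s["ft_force"])
i,d,W=cloud("wrist"); save("pics/w30.png",i); np.savez("w30.npz",i=i,W=W)
m=(W[...,2]>.135)&(W[...,2]<.155)&(abs(W[...,0]-.45)<.05)&(abs(W[...,1]+.24)<.2)
P=W[m]; print("front",m.sum(),P.min(0),P.max(0),np.median(P,0))
E
```

```text
[ 0.38012209 -0.24236694  0.23325857] [ 5.00734958e-04  9.99967148e-01 -8.07849963e-03 -4.35539870e-04] 0.4025458055534252 [-0.32850834  0.55801733  0.49701275]
front 3419 [ 0.44834437 -0.35432191  0.14064116] [ 0.46290864 -0.13275397  0.14696673] [ 0.45570046 -0.2430571   0.14398589]
```

View pics/w30.png

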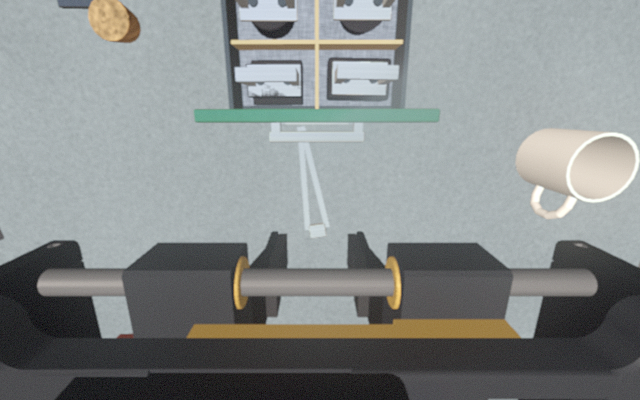

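>>> {"fn": "jog_arm", "kwargs": {"motion": [{"linear":[1,0,-4],"delta_rot":[0,0,0],"grip":1},{"linear":[2,0,-8],"delta_rot":[0,0,0],"grip":1},{"linear":[3,0,-12],"delta_rot":[0,0,0],"grip":1},{"linear":[3.2,0,-15],"delta_rot":[0,0,0],"grip":1},{"linear":[3.2,0,-15.8],"delta_rot":[0,0,0],"grip":1}]}}

```text
t: 36.93
tcp_pos: [0.4126, -0.2383, 0.0694]
tool_rot: [-0.003, 1.0, -0.007, -0.003]
ft_force: [-0.2, 0.3, -0.3]
finger_gap: 0.024
```

>>> {"fn": "jog_arm", "kwargs": {"motion": [{"linear":[0,0,0],"delta_rot":[0,0,0],"grip":1},{"linear":[0,0,0],"delta_rot":[0,0,0],"grip":1},{"linear":[0,0,0],"delta_rot":[0,0,0],"grip":1}]}}

```text
t: 37.18
tcp_pos: [0.4165, -0.2427, 0.0776]
tool_rot: [0.001, 1.0, -0.007, 0.002]
ft_force: [-0.7, -1.3, 0.4]
finger_gap: 0.005
```

```bash
python3 - <<'E'
from h import *
s=read_state();print(s["tcp_pos"],s["tool_rot"],s["finger_gap"],s["ft_force"])
i,d,W=cloud("wrist"); save("pics/w31.png",i); np.savez("w31.npz",i=i,W=W)
E
```

```text
[ 0.41648794 -0.24273995  0.07758914] [ 0.00123278  0.99997349 -0.00700734  0.00155091] 0.005378905244925849 [-0.66666066 -1.2882338   0.42899285]
```

View pics/w31.png

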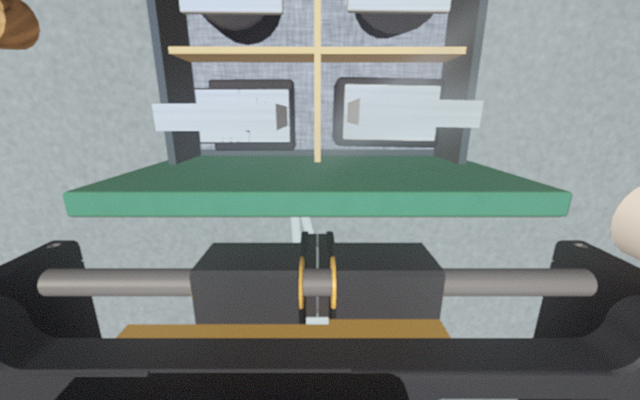

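>>> {"fn": "jog_arm", "kwargs": {"motion": [{"linear":[0.6,0,-0.2],"delta_rot":[0,0,0],"grip":1},{"linear":[1.2,0,-0.2],"delta_rot":[0,0,0],"grip":1},{"linear":[1.6,0,-0.2],"delta_rot":[0,0,0],"grip":1},{"linear":[2,0,-0.2],"delta_rot":[0,0,0],"grip":1},{"linear":[2.4,0,-0.2],"delta_rot":[0,0,0],"grip":1}]}}

```text
t: 37.65
tcp_pos: [0.439, -0.2416, 0.0734]
tool_rot: [0.0, 1.0, -0.007, -0.0]
ft_force: [-3.8, -0.7, 1.4]
finger_gap: 0.003
```

>>> {"fn": "jog_arm", "kwargs": {"motion": [{"linear":[0.5,0,0],"delta_rot":[0,0,0],"grip":1},{"linear":[1,0,0],"delta_rot":[0,0,0],"grip":1},{"linear":[1.6,0,0],"delta_rot":[0,0,0],"grip":1},{"linear":[2.2,0,0],"delta_rot":[0,0,0],"grip":1},{"linear":[2.8,0,0],"delta_rot":[0,0,0],"grip":1}]}}

```text
t: 38.07
tcp_pos: [0.4673, -0.2416, 0.073]
tool_rot: [-0.0, 1.0, -0.007, -0.0]
ft_force: [-0.8, -1.0, 0.9]
finger_gap: 0.002
```

```bash
python3 - <<'E'
from h import *
s=read_state();print(s["tcp_pos"],s["tool_rot"],s["finger_gap"],s["ft_force"])
i,d,W=cloud("wrist"); save("pics/w32.png",i); np.savez("w32.npz",i=i,W=W)
E
```

```text
[ 0.46728688 -0.24157302  0.07296477] [-1.86799692e-05  9.99974580e-01 -7.12889765e-03 -1.31070126e-04] 0.0022728340047371005 [-0.8075765  -1.01288906  0.89236686]
```

View pics/w32.png

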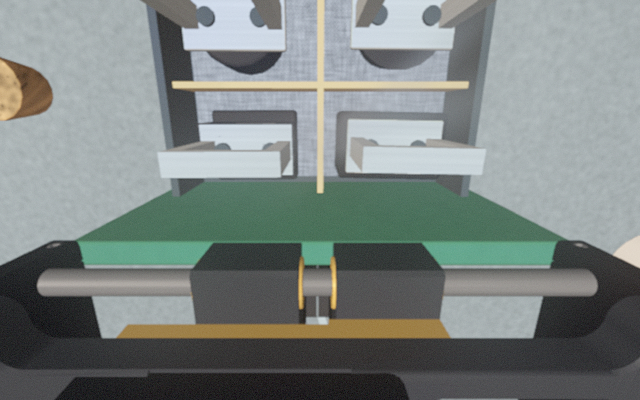

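>>> {"fn": "jog_arm", "kwargs": {"motion": [{"linear":[0.6,0,0],"delta_rot":[0,0,0],"grip":1},{"linear":[1.2,0,0],"delta_rot":[0,0,0],"grip":1},{"linear":[1.8,0,0],"delta_rot":[0,0,0],"grip":1},{"linear":[2.4,0,0],"delta_rot":[0,0,0],"grip":1},{"linear":[3,0,0],"delta_rot":[0,0,0],"grip":1}]}}

```text
t: 38.53
tcp_pos: [0.4973, -0.2415, 0.0729]
tool_rot: [-0.0, 1.0, -0.007, -0.0]
ft_force: [-2.0, -1.5, -0.7]
finger_gap: 0.003
```

>>> {"fn": "jog_arm", "kwargs": {"motion": [{"linear":[0.6,0,0],"delta_rot":[0,0,0],"grip":1},{"linear":[1.2,0,0],"delta_rot":[0,0,0],"grip":1},{"linear":[1.8,0,0],"delta_rot":[0,0,0],"grip":1},{"linear":[2.4,0,0],"delta_rot":[0,0,0],"grip":1},{"linear":[3,0,0],"delta_rot":[0,0,0],"grip":1}]}}

```text
t: 38.95
tcp_pos: [0.5274, -0.2416, 0.0731]
tool_rot: [0.0, 1.0, -0.007, -0.0]
ft_force: [-2.6, -1.1, -0.4]
finger_gap: 0.002
```

>>> {"fn": "jog_arm", "kwargs": {"motion": [{"linear":[0.6,0,0],"delta_rot":[0,0,0],"grip":1},{"linear":[1.2,0,0],"delta_rot":[0,0,0],"grip":1},{"linear":[1.8,0,0],"delta_rot":[0,0,0],"grip":1},{"linear":[2.4,0,0],"delta_rot":[0,0,0],"grip":1},{"linear":[3,0,0],"delta_rot":[0,0,0],"grip":1}]}}

```text
t: 39.37
tcp_pos: [0.5575, -0.2416, 0.0732]
tool_rot: [0.0, 1.0, -0.007, 0.0]
ft_force: [-2.6, -0.9, 0.4]
finger_gap: 0.003
```

```bash
python3 - <<'E'
from h import *
s=read_state();print(s["tcp_pos"],s["finger_gap"],s["ft_force"])
i,d,W=cloud("wrist"); save("pics/w33.png",i)
E
```

```text
[ 0.55746476 -0.24159891  0.07321964] 0.0025065293800966143 [-2.64922197 -0.9036906   0.44886736]
```

View pics/w33.png

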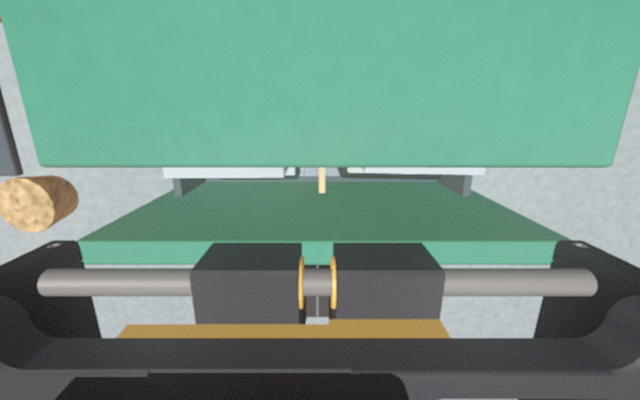

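>>> {"fn": "jog_arm", "kwargs": {"motion": [{"linear":[0.4,0,0],"delta_rot":[0,0,0],"grip":1},{"linear":[0.8,0,0],"delta_rot":[0,0,0],"grip":1},{"linear":[1.2,0,0],"delta_rot":[0,0,0],"grip":1},{"linear":[1.6,0,0],"delta_rot":[0,0,0],"grip":1},{"linear":[2,0,0],"delta_rot":[0,0,0],"grip":1}]}}

```text
t: 39.83
tcp_pos: [0.5766, -0.2415, 0.0732]
tool_rot: [-0.0, 1.0, -0.007, -0.001]
ft_force: [-10.7, 0.8, 7.2]
finger_gap: 0.008
```

>>> {"fn": "jog_arm", "kwargs": {"motion": [{"linear":[0.3,0,0],"delta_rot":[0,0,0],"grip":1},{"linear":[0.6,0,0],"delta_rot":[0,0,0],"grip":1},{"linear":[0.8,0,0],"delta_rot":[0,0,0],"grip":1}]}}

```text
t: 40.08
tcp_pos: [0.5841, -0.2416, 0.0732]
tool_rot: [-0.0, 1.0, -0.007, -0.001]
ft_force: [-5.3, -0.6, 3.0]
finger_gap: 0.004
```

```bash
python3 - <<'E'
from h import *
s=read_state();print(s["tcp_pos"],s["finger_gap"],s["ft_force"])
i,d,W=cloud("wrist"); save("pics/w34.png",i)
E
```

```text
[ 0.58407039 -0.24159492  0.07321715] 0.004116747089896205 [-5.25809335 -0.57295274  2.97311577]
```

View pics/w34.png

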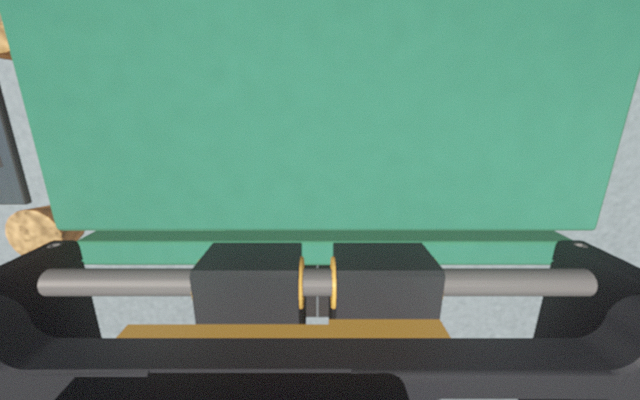

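Past the catch bump; push on until it stops.

>>> {"fn": "jog_arm", "kwargs": {"motion": [{"linear":[0.2,0,0],"delta_rot":[0,0,0],"grip":1},{"linear":[0.4,0,0],"delta_rot":[0,0,0],"grip":1},{"linear":[0.6,0,0],"delta_rot":[0,0,0],"grip":1},{"linear":[0.6,0,0],"delta_rot":[0,0,0],"grip":1}]}}

```text
t: 40.47
tcp_pos: [0.5904, -0.2416, 0.0732]
tool_rot: [0.0, 1.0, -0.007, -0.001]
ft_force: [-4.8, -1.0, 4.3]
finger_gap: 0.009
```

```bash
python3 - <<'E'
from h import *
s=read_state();print(s["tcp_pos"],s["finger_gap"],s["ft_force"])
i,d,W=cloud("wrist"); save("pics/w35.png",i)
E
```

```text
[ 0.59035829 -0.24164322  0.07315364] 0.00882110492287184 [-4.83825794 -1.03388755  4.28915852]
```

View pics/w35.png

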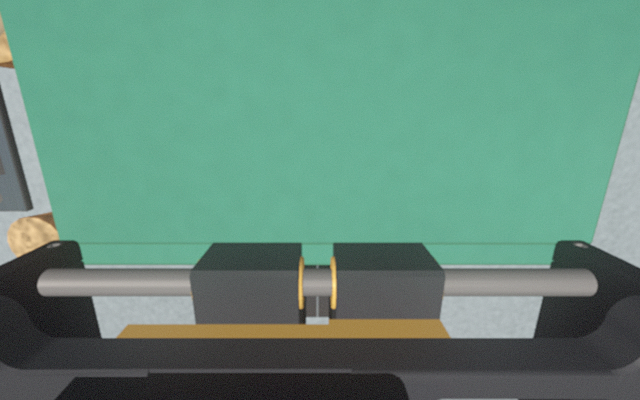

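>>> {"fn": "jog_arm", "kwargs": {"motion": [{"linear":[0.2,0,0],"delta_rot":[0,0,0],"grip":1},{"linear":[0.4,0,0],"delta_rot":[0,0,0],"grip":1},{"linear":[0.4,0,0],"delta_rot":[0,0,0],"grip":1}]}}

```text
t: 40.77
tcp_pos: [0.5899, -0.2415, 0.0732]
tool_rot: [-0.001, 1.0, -0.007, -0.005]
ft_force: [-23.4, 0.9, 14.2]
finger_gap: 0.004
```

>>> {"fn": "jog_arm", "kwargs": {"motion": [{"linear":[-1,0,0],"delta_rot":[0,0,0],"grip":1},{"linear":[-3,0,0],"delta_rot":[0,0,0],"grip":1},{"linear":[-6,0,1],"delta_rot":[0,0,0],"grip":1},{"linear":[-9,0,4],"delta_rot":[0,0,0],"grip":1},{"linear":[-12,0,8],"delta_rot":[0,0,0],"grip":1}]}}

```text
t: 41.18
tcp_pos: [0.4776, -0.24, 0.1439]
tool_rot: [-0.002, 1.0, -0.007, -0.002]
ft_force: [-0.6, -1.2, 0.8]
finger_gap: 0.004
```

>>> {"fn": "jog_arm", "kwargs": {"motion": [{"linear":[-2,0,4],"delta_rot":[0,0,0],"grip":1},{"linear":[-4,0,8],"delta_rot":[0,0,0],"grip":1},{"linear":[-6,0,12],"delta_rot":[0,0,0],"grip":1},{"linear":[-6,0,14],"delta_rot":[0,0,0],"grip":1},{"linear":[-6,0,14],"delta_rot":[0,0,0],"grip":1}]}}

```text
t: 41.6
tcp_pos: [0.4227, -0.2438, 0.2942]
tool_rot: [0.004, 1.0, -0.007, 0.006]
ft_force: [0.6, -0.6, 0.7]
finger_gap: 0.002
```

```bash
python3 - <<'E'
from h import *
s=read_state();print(s["tcp_pos"],s["finger_gap"],s["ft_force"])
i,d,W=cloud("wrist"); save("pics/w36.png",i)
m=(W[...,2]>.135)&(W[...,2]<.16)&(W[...,0]>.5)&(abs(W[...,1]+.24)<.2)
P=W[m]; print(P.min(0)); 
for n in("scene","top"):
    i,d,W=cloud(n); save(f"pics/{n}9.png",i)
E
```

```text
[ 0.42265499 -0.24376493  0.29421169] 0.0019920786752450075 [ 0.58925216 -0.60617846  0.72629124]
[ 0.60081841 -0.35577478  0.13500439]
```

View pics/w36.png

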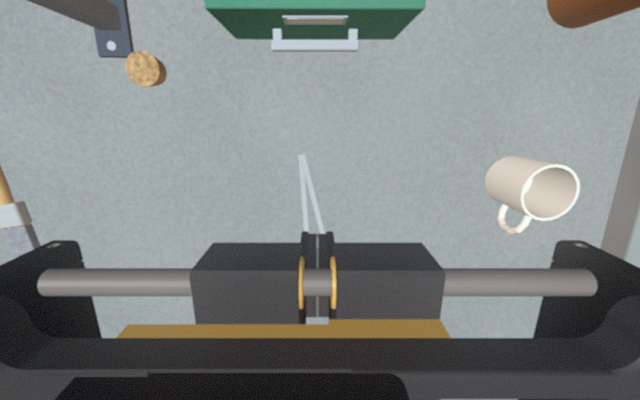

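View pics/scene9.png

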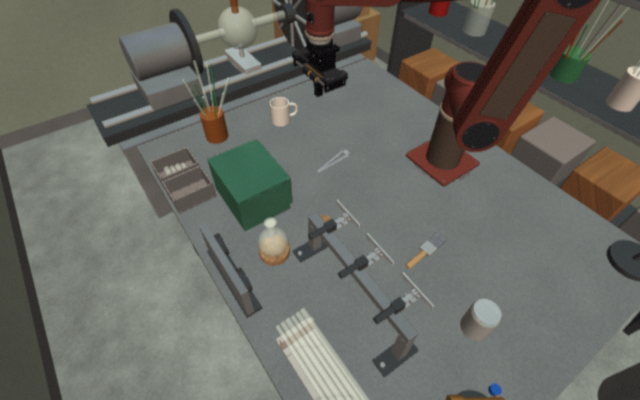

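View pics/top9.png

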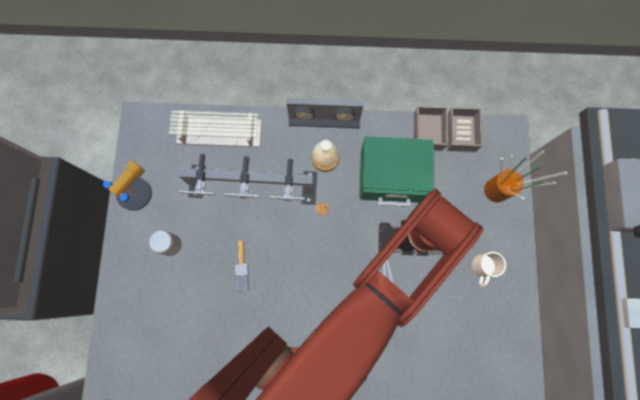

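>>> {"fn": "jog_arm", "kwargs": {"motion": [{"linear":[0,0,0],"delta_rot":[0,0,0],"grip":1},{"linear":[0,0,0],"delta_rot":[0,0,0],"grip":1},{"linear":[0,0,0],"delta_rot":[0,0,0],"grip":1},{"linear":[0,0,0],"delta_rot":[0,0,0],"grip":1},{"linear":[0,0,0],"delta_rot":[0,0,0],"grip":1}]}}

```text
t: 42.17
tcp_pos: [0.4202, -0.2413, 0.2851]
tool_rot: [-0.0, 1.0, -0.007, -0.001]
ft_force: [0.2, 0.3, 0.1]
finger_gap: 0.007
```

```bash
python3 - <<'E'
from h import *
from rig import sign_off
i,d,W=cloud("wrist")
m=(W[...,2]>.135)&(W[...,2]<.16)&(W[...,0]>.5)&(abs(W[...,1]+.24)<.2)
print(W[m].min(0), read_state()["t"])
print(sign_off())
E
```

```text
[ 0.60069402 -0.35464133  0.13500565] 42.2167
the job is handed in; nothing more can be done
None
```

All four forming tools are in the drawer, one to a bay, and the drawer is pushed home. I signed off at t = 42 s. `sign_off` gives no verdict, so the result below rests on my own checks.

**What I did**
- I took the three tools off hooks 2, 1 and 0, each time pushing the keeper back with the open fingers, gripping the legs, lifting and drawing the tool out. They went into bays 3, 2 and 1.
- I picked up the stepped tool from the bench and set it in bay 0. It had not been knocked when I measured it before the grasp.
- I lowered every tool until it touched the bay floor, then released it.
- I pushed the drawer past the catch bump until it hit a hard stop (about 23 N at the fingertips).

**Last checks**
- **Tools:** the wrist pictures showed all four standing upright, still so early in the push. From there they went out of sight, so I could not check them after closing.
- **Drawer:** the front read x = 0.601 m just after I backed off and again about half a second later. That is flush with the cabinet face, so the catch is holding.
- **Rack and bench:** the rack is empty and, by eye, the flask, bung, tongs, brush, tin and mug are where they were. I did not measure their positions again at the end.

**What disagreed:** the pictures show the fingertips about 30 mm short of the reported TCP along the tool axis. Because of this my first grasp at hook 2 closed above the handle and caught nothing. Nothing was displaced, and I used the 30 mm correction for every grasp and placing afterwards.

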